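# Photograph a resale lot from four sides on the graduated turntable

## Robot

A 6-joint arm with a two-finger parallel gripper is mounted at the origin on the work surface. World frame = base frame: x ahead of the robot, y to its left, z up, the work surface at z = 0. Lengths are in m, angles in rad, forces in N, time in s.
With the tool pointing down it reaches from about 0.225 to 0.875 m from the base axis. Payload 3.4 kg.
Tool frame: the origin (TCP) lies on the centre line of the jaws, within the pads' length; the fingertips stand 17 mm ahead of it and the grasp point (between the pads) lies 2 mm behind it; z points along the fingers, y is the line along which they close (so a half turn about z gives the same grasp; the last joint's range is limited). The gripper opens to 85 mm and grips with 20 to 120 N. Pads are 22 mm wide; open, the fingers measure 114 mm over their backs; the gripper's body (76 mm by 85 mm) begins 54 mm behind the grasp point. The pads swing forward as they close: fully open they stand 13 mm farther back than shut.
Start: joints at [1.224, 0.276, 1.505, -0, 1.361, -0.121], TCP at [0.129, 0.56, 0.248] pointing down, gripper open.
Joint ranges: [-2.89, 2.89], [-0.75, 2.08], [0.22, 2.7], [-1.18, 4.32], [0.11, 2.71], [-2.7, 2.7]. Speed limits (rad/s): [2.57, 2.57, 3.14, 3.14, 3.14, 3.14].

## Interface

Orientations are given as a unit quaternion [w, x, y, z].
In Python, from rig import manip gives the robot as it stands.
- The arm moves only by the tool move_arm, never from a script. Its argument "steps" is one flat list of numbers, 7 for each row, row after row: the turn, a rotation vector about the world's x, y, z normalised to -1 to 1, where 1 is 360 degrees, then the shift along the world's x, y, z normalised to -1 to 1, where 1 is 1 m, then the opening, from -1 (shut) to 1 (fully open). A call has exactly 10 rows; each row is the pose to reach, as a shift and turn from the pose commanded when the call began, turning the shorter way round; what a row does not reach only later rows make up. A row lasts 1/10 s, in which the tool goes at most 50 mm and 8.59 degrees, less where a joint would pass 70% of its speed; a pose out of reach is approached as far as the arm can. A call with a number of a shift or a turn outside -1 to 1 is refused whole. A call with a gripper value outside its range is refused whole. The fingers move at their own pace and stop on an object; "squeeze" is the grip in N (left out, the last holds). Time passes only in rows, so rows that repeat a pose let the fingers close, or fill a call up. It gives the time, the measured TCP pose, the force, the opening and the grip force at its end, in the units of the state.
- manip.get_state(): the state, without advancing time (a new reading comes with each control period).
- manip.get_image(name): name is "scene" or "top" or "wrist"; returns a dict with "pixels" (480x640x3 uint8, blue, green, red), "fx", "fy", "cx", "cy" (pixels), "R" (3x3) and "t" (3): a world point X has camera coordinates R X + t. Camera axes: x right, y down, z forward; pixel columns grow to the right and rows downward; lengths in m; the calibration is good to about 2 mm. The wrist camera is an equidistant fisheye: a pixel r from the principal point sees the ray r / f radians off the axis. A picture is of the moment at which its call begins. There is no depth.
- manip.sign_off(): hands the job in; it is judged then, once.
The state is a dict: "clock": time; "qpos": joint angles; "qd": joint speeds; "effort": joint torques, N m; "position": TCP position; "ee_rot": TCP orientation; "contact_force": force on the tool from outside, world axes, zero at the start; "moment": the same for the moment, N m; "width": finger opening in m; "gripper_force": force on a finger pad.
Only numpy, scipy, OpenCV 4.12 (cv2) and the standard library are available. Lean on these libraries where they do the work, as an engineer would, in place of code of your own. Each camera call takes 0.05 s, during which the arm holds its last target. There are 200 camera calls.

## Task

Photograph this lot of used table electronics for the shop's listing: stand every item from the black mat upright on the turntable, inside its scale ring, all facing squarely the same way, in the direction of the ring's 0 mark. Turn the plate until the scale reads 0 against the index line and press the remote shutter, then do the same at 90, 180 and 270 degrees, in that order, with the whole lot in place in every picture. Afterwards stand all the items upright in the grey tray, turn the plate back to 0, and leave the tape, bottle and mug where they are.

Things in the scene. Friction and masses are not known exactly. Their poses are not given: they have to be found in the camera images.
- clock: table alarm clock: white case 48 deep (x) x 74 wide (y) x 54 high, round paper dial with black bezel on the front, black bar button on top near the front. Origin at the centre of the underside; z up, x points straight out of the front face, y along its width. Front details stand out 2 to 5 mm. 0.15 to 0.5 kg, heavier at the bottom. May be absent (None)
- speaker: small desk speaker: dark wood case 52 deep (x) x 66 wide (y) x 58 high, grey grille cloth with a large and a small round driver on the front, two terminals on the back. Origin at the centre of the underside; z up, x points straight out of the front face, y along its width. Front details stand out 2 to 5 mm. 0.15 to 0.5 kg, heavier at the bottom. May be absent (None)
- radio: portable radio: grey plastic case 46 deep (x) x 84 wide (y) x 52 high, slotted grille and two round knobs on the front, thin folded rod aerial along the top near the back. Origin at the centre of the underside; z up, x points straight out of the front face, y along its width. Front details stand out 2 to 5 mm. 0.15 to 0.5 kg, heavier at the bottom. May be absent (None)
- cashbox: small cash box: grey painted steel case 50 deep (x) x 82 wide (y) x 48 high, lid line, round lock and clasp tab on the front, coin slot across the middle of the top, two hinge barrels on the back. Origin at the centre of the underside; z up, x points straight out of the front face, y along its width. Front details stand out 2 to 5 mm. 0.15 to 0.5 kg, heavier at the bottom. May be absent (None)
- rig: fixed product-photo turntable: round black base with an aluminium arm that carries the index bracket and, 385 mm from the axis, a camera (top 190 mm above the desk, lens front 315 mm from the axis) looking at the plate. Origin on the desk under the plate's axis; x points from the axis to the index line and the camera, z up
- plate (a joint): turning of the plate about its vertical axis, rad, positive anticlockwise from above; equals the scale reading against the index line (0 = 0 mark at the index, 1.571 = 90 degrees, 3.142 = 180, 4.712 = 270, whole turns may be added or taken off). Turns freely both ways, no stops; stays where it is left; about 0.15 N m of friction
- plate_centre (a point): centre of the plate's top face, 40 mm above the desk, on the axis; its x axis turns with the plate and points to the 0 mark. The plate is a 280 mm disc, white inside, with an aluminium scale ring from 108 to 140 mm radius. The goods stand inside the ring, origins at most 90 mm from this point, fronts looking along this x axis
- zero_mark (a point): the 0 line of the scale, 130 mm from the axis on the plate's top face. The scale has a line every 5 degrees, longer every 10, longest and thick every 90: 0 has a black diamond inside it, 90 has one dot beside its line, 180 two, 270 three; the numbers grow clockwise round the plate seen from above
- knob_top (a point): top centre of the plate's upright turning knob: black round grip 24 mm diameter, from 16 to 54 mm above the plate's top face (on a 17 mm steel stem), fixed to the plate 118 mm from the axis, opposite the 0 mark (at the 180 line). Gripped from above and led round the axis it turns the plate
- index (a point): inner end of the index line on its aluminium bracket (bracket top 41 mm above the desk), 145 mm from the axis, camera side
- mat: fixed flat black rubber mat 240 (x) x 220 (y) x 3 mm on which the lot waits; origin at the centre of its underside
- tray_in (a point): centre of the inner floor (5 mm above the desk) of the fixed grey plastic tray for finished goods: 240 (x) x 220 (y) mm outside, walls 5 mm thick, rim 35 mm above the desk; axes along the tray's sides
- shutter (a joint): travel of the remote shutter button, m: 0 free, 0.006 fully down (4 N), springs back; the picture is taken beyond 0.004
- shutter_top (a point): top centre of the remote shutter button (32 mm round grey cap in a black housing fixed on the desk); press straight down
- tape: bystander: roll of packing tape lying flat, 84 mm diameter, 48 high; origin under its centre
- water: bystander: water bottle 62 mm diameter, 200 high; origin under its centre
- mug: bystander: white mug 80 mm diameter, 90 high; origin under its centre

How it is judged:
On the way, in this order (a step that is already met when the one before it is completed fails the run):
1. every item of the lot stands upright on the plate inside the scale ring, released, its front to the 0 mark (z of clock in the frame of plate_centre between -0.005 and 0.006 m and angle between each of clock, speaker, radio, cashbox's own z axis and vertical below 0.12 rad and horizontal distance between each of clock, speaker, radio, cashbox and plate_centre below 0.09 m and angle between the x axis of each of clock, speaker, radio, cashbox and the x axis of plate_centre, either way round below 0.3 rad and x of zero_mark in the frame of clock above 0 m and z of speaker in the frame of plate_centre between -0.005 and 0.006 m and x of zero_mark in the frame of speaker above 0 m and z of radio in the frame of plate_centre between -0.005 and 0.006 m and x of zero_mark in the frame of radio above 0 m and z of cashbox in the frame of plate_centre between -0.005 and 0.006 m and x of zero_mark in the frame of cashbox above 0 m and contact force between the fingers and clock below 0.2 N and contact force between the fingers and speaker below 0.2 N and contact force between the fingers and radio below 0.2 N and contact force between the fingers and cashbox below 0.2 N), for 0.2 s.
2. the scale reads 0 degrees, the whole lot in place, and the remote shutter is pressed ((value of joint plate between -6.33559 and -6.23079 rad or value of joint plate between -0.0524 and 0.0524 rad or value of joint plate between 6.23079 and 6.33559 rad) and velocity of joint plate between -0.05 and 0.05 rad/s and value of joint shutter above 0.004 m and z of clock in the frame of plate_centre between -0.005 and 0.006 m and angle between each of clock, speaker, radio, cashbox's own z axis and vertical below 0.12 rad and horizontal distance between each of clock, speaker, radio, cashbox and plate_centre below 0.09 m and angle between the x axis of each of clock, speaker, radio, cashbox and the x axis of plate_centre, either way round below 0.3 rad and x of zero_mark in the frame of clock above 0 m and z of speaker in the frame of plate_centre between -0.005 and 0.006 m and x of zero_mark in the frame of speaker above 0 m and z of radio in the frame of plate_centre between -0.005 and 0.006 m and x of zero_mark in the frame of radio above 0 m and z of cashbox in the frame of plate_centre between -0.005 and 0.006 m and x of zero_mark in the frame of cashbox above 0 m), for 0.1 s.
3. the scale reads 90 degrees, the whole lot in place, and the remote shutter is pressed ((value of joint plate between -4.76479 and -4.65999 rad or value of joint plate between 1.5184 and 1.6232 rad or value of joint plate between 7.80158 and 7.90638 rad) and velocity of joint plate between -0.05 and 0.05 rad/s and value of joint shutter above 0.004 m and z of clock in the frame of plate_centre between -0.005 and 0.006 m and angle between each of clock, speaker, radio, cashbox's own z axis and vertical below 0.12 rad and horizontal distance between each of clock, speaker, radio, cashbox and plate_centre below 0.09 m and angle between the x axis of each of clock, speaker, radio, cashbox and the x axis of plate_centre, either way round below 0.3 rad and x of zero_mark in the frame of clock above 0 m and z of speaker in the frame of plate_centre between -0.005 and 0.006 m and x of zero_mark in the frame of speaker above 0 m and z of radio in the frame of plate_centre between -0.005 and 0.006 m and x of zero_mark in the frame of radio above 0 m and z of cashbox in the frame of plate_centre between -0.005 and 0.006 m and x of zero_mark in the frame of cashbox above 0 m), for 0.1 s.
4. the scale reads 180 degrees, the whole lot in place, and the remote shutter is pressed ((value of joint plate between -3.19399 and -3.08919 rad or value of joint plate between 3.08919 and 3.19399 rad or value of joint plate between 9.37238 and 9.47718 rad) and velocity of joint plate between -0.05 and 0.05 rad/s and value of joint shutter above 0.004 m and z of clock in the frame of plate_centre between -0.005 and 0.006 m and angle between each of clock, speaker, radio, cashbox's own z axis and vertical below 0.12 rad and horizontal distance between each of clock, speaker, radio, cashbox and plate_centre below 0.09 m and angle between the x axis of each of clock, speaker, radio, cashbox and the x axis of plate_centre, either way round below 0.3 rad and x of zero_mark in the frame of clock above 0 m and z of speaker in the frame of plate_centre between -0.005 and 0.006 m and x of zero_mark in the frame of speaker above 0 m and z of radio in the frame of plate_centre between -0.005 and 0.006 m and x of zero_mark in the frame of radio above 0 m and z of cashbox in the frame of plate_centre between -0.005 and 0.006 m and x of zero_mark in the frame of cashbox above 0 m), for 0.1 s.
5. the scale reads 270 degrees, the whole lot in place, and the remote shutter is pressed ((value of joint plate between -1.6232 and -1.5184 rad or value of joint plate between 4.65999 and 4.76479 rad or value of joint plate between 10.9432 and 11.048 rad) and velocity of joint plate between -0.05 and 0.05 rad/s and value of joint shutter above 0.004 m and z of clock in the frame of plate_centre between -0.005 and 0.006 m and angle between each of clock, speaker, radio, cashbox's own z axis and vertical below 0.12 rad and horizontal distance between each of clock, speaker, radio, cashbox and plate_centre below 0.09 m and angle between the x axis of each of clock, speaker, radio, cashbox and the x axis of plate_centre, either way round below 0.3 rad and x of zero_mark in the frame of clock above 0 m and z of speaker in the frame of plate_centre between -0.005 and 0.006 m and x of zero_mark in the frame of speaker above 0 m and z of radio in the frame of plate_centre between -0.005 and 0.006 m and x of zero_mark in the frame of radio above 0 m and z of cashbox in the frame of plate_centre between -0.005 and 0.006 m and x of zero_mark in the frame of cashbox above 0 m), for 0.1 s.
At the end, for the whole second after the job is handed in: all items upright (7 deg) and still on the grey tray's floor, plate still and reading 0 (3 deg), shutter up. In each picture: scale within 3 deg, all items on the plate, origins within 90 mm of its centre, fronts within 17 deg of the 0 mark's direction (x of clock in the frame of tray_in between -0.115 and 0.115 m and y of clock in the frame of tray_in between -0.105 and 0.105 m and z of clock in the frame of tray_in between -0.005 and 0.008 m and angle between each of clock, speaker, radio, cashbox's own z axis and vertical below 0.12 rad and linear speed of each of clock, speaker, radio, cashbox below 0.03 m/s and x of speaker in the frame of tray_in between -0.115 and 0.115 m and y of speaker in the frame of tray_in between -0.105 and 0.105 m and z of speaker in the frame of tray_in between -0.005 and 0.008 m and x of radio in the frame of tray_in between -0.115 and 0.115 m and y of radio in the frame of tray_in between -0.105 and 0.105 m and z of radio in the frame of tray_in between -0.005 and 0.008 m and x of cashbox in the frame of tray_in between -0.115 and 0.115 m and y of cashbox in the frame of tray_in between -0.105 and 0.105 m and z of cashbox in the frame of tray_in between -0.005 and 0.008 m and (value of joint plate between -6.33559 and -6.23079 rad or value of joint plate between -0.0524 and 0.0524 rad or value of joint plate between 6.23079 and 6.33559 rad) and value of joint shutter below 0.002 m and velocity of joint plate between -0.03 and 0.03 rad/s); the robot touches nothing.
It fails at once if the tape roll is knocked over or shoved aside (more than 30 mm) (distance of tape from where it was at the start of the episode above 0.03 m or angle between tape's own z axis and vertical above 0.4 rad).
It fails at once if the water bottle is knocked over or shoved aside (more than 30 mm) (distance of water from where it was at the start of the episode above 0.03 m or angle between water's own z axis and vertical above 0.4 rad).
It fails at once if the mug is knocked over or shoved aside (more than 30 mm) (distance of mug from where it was at the start of the episode above 0.03 m or angle between mug's own z axis and vertical above 0.4 rad).
Of clock, speaker, radio, cashbox only 2 to 3 are there at a start; the rules pass over those that are not, and their reading is None.
At some moment in a run one of clock, speaker, radio, cashbox may be knocked a few centimetres aside while the robot is not near it.
Once in a run the grip may slacken for a moment while it holds something.
It also fails if it takes over 210 s, if anything falls off the work surface, if the arm or the gripper's body presses on something with over 40 N, if the wrist force passes 120 N, or if a joint passes its speed limit or range.

## Working session

There is one attempt and no reset: what is moved stays moved. The work goes in short steps, Python scripts to look and compute and a tool call to move; the robot and the scene stay as the last step left them, time stands still between calls to the robot, and variables do not carry over. Pictures are saved under pics/ and viewed, at most 14 in all, crops included, and the job is handed in when it is done.

Besides the shell and the picture viewer there is one more tool, called after "Emit:" by a JSON object that holds its "op" and its "data". move_arm: Moves the arm, as the interface text tells. Scaled input: -1 to 1 covers 1 m each way for a shift and 360 degrees each way for a turn. Its arguments: {"type":"object","properties":{"steps":{"type":"array"},"squeeze":{"type":"number"}},"required":["steps"]}

```bash
mkdir -p pics; ls; python3 - <<'E'
from rig import manip
import cv2,pickle
d={}
for n in ("scene","top"):
    im=manip.get_image(n); d[n]=im; cv2.imwrite(f"pics/{n}0.png",im["pixels"])
    print(n,im["fx"],im["fy"],im["cx"],im["cy"],im["R"],im["t"])
pickle.dump(d,open("d0.pkl","wb"))
print(manip.get_state())
E
```

```text
pics
scene 530.440774613049 530.440774613049 324.4490925040144 242.05895848047203 [[-0.75218564  0.65894237  0.00342241]
 [ 0.37996034  0.43795808 -0.81475325]
 [-0.53837431 -0.61154531 -0.57979775]] [ 0.42802554 -0.12102776  1.41788175]
top 525.2368560680068 525.2368560680068 314.02914040755024 251.77737716325797 [[ 0.04047145 -0.99917079 -0.00444825]
 [-0.9771362  -0.03864816 -0.20907218]
 [ 0.2087269   0.012808   -0.97789009]] [-0.01709349  0.55569161  1.15967556]
{'clock': 0.1, 'qpos': array([ 1.22397320e+00,  2.76521103e-01,  1.50597112e+00,  1.77640202e-05,
        1.36068794e+00, -1.20973775e-01]), 'qd': array([ 0.00049589, -0.00150619, -0.0019249 , -0.00111351,  0.00094408,
       -0.00156448]), 'effort': array([ 9.92415698e-04, -4.17701304e+01, -2.46401471e+01, -3.62089295e-04,
        5.81432803e-03, -4.16402528e-06]), 'position': array([0.12860253, 0.56000181, 0.24754637]), 'ee_rot': array([-1.92417791e-04,  1.12686638e-01,  9.93630259e-01, -7.70125052e-04]), 'contact_force': array([-0.04364864,  0.55038574, -0.40233457]), 'moment': array([0.05366354, 0.07516273, 0.00878905]), 'gripper_force': 0.0, 'width': 0.0853500145672634}
```

View pics/top0.png

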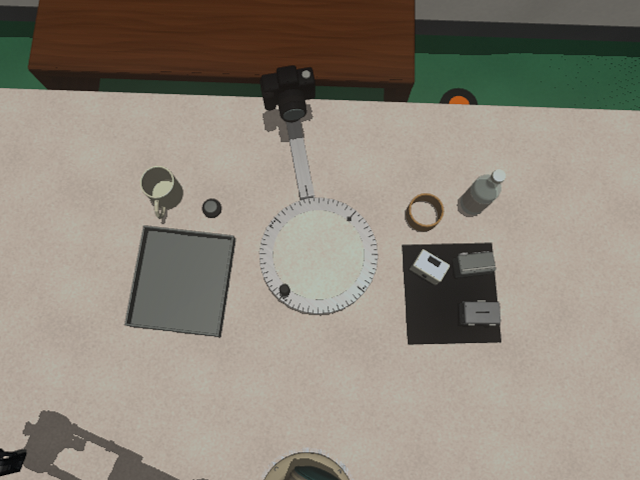

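View pics/scene0.png

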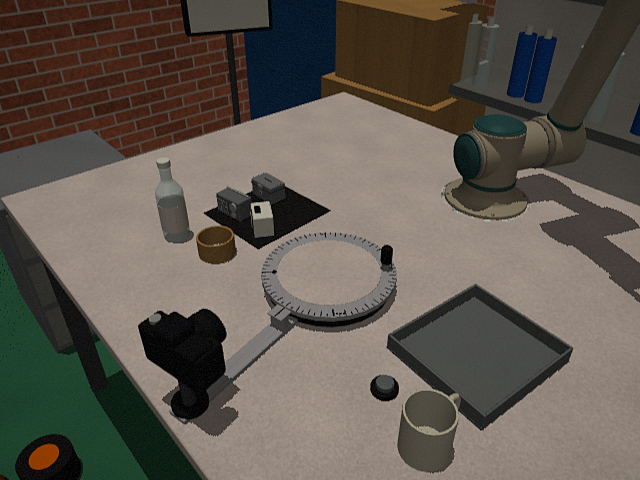

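Top view: the plate is centred near (319,255), the knob at (285,290), and the 0 mark diamond near (349,218). The shutter is at (211,208) and the tray at (180,280). The mat holds a white clock (430,266), a radio (476,263) and a cashbox (481,313). I'll enlarge those areas.

```bash
python3 - <<'E'
import cv2,pickle,numpy as np
d=pickle.load(open("d0.pkl","rb"))
g=lambda im:(255*(im/255.)**0.6).astype('uint8')
t=d["top"]["pixels"];s=d["scene"]["pixels"]
a=cv2.resize(g(t[235:350,395:510]),(400,400),interpolation=cv2.INTER_CUBIC)
b=cv2.resize(g(s[160:260,200:300]),(400,400),interpolation=cv2.INTER_CUBIC)
cv2.imwrite("pics/crop0.png",np.hstack([a,b]))
a=cv2.resize(g(t[185:325,250:390]),(600,600),interpolation=cv2.INTER_CUBIC)
cv2.imwrite("pics/crop1.png",a)
E
```

```text
(no output)
```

View pics/crop0.png

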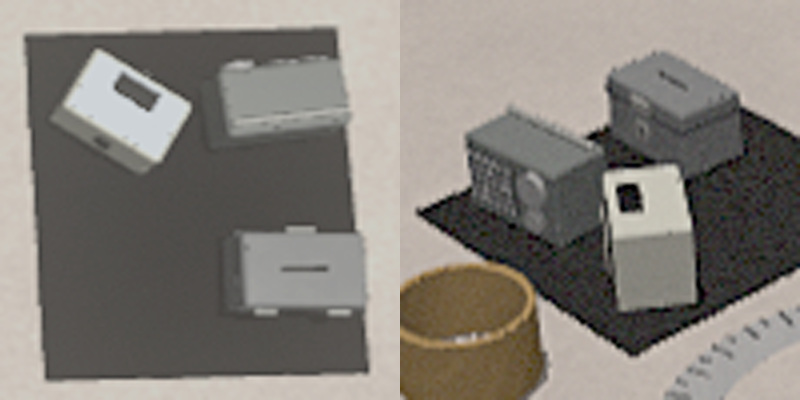

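View pics/crop1.png

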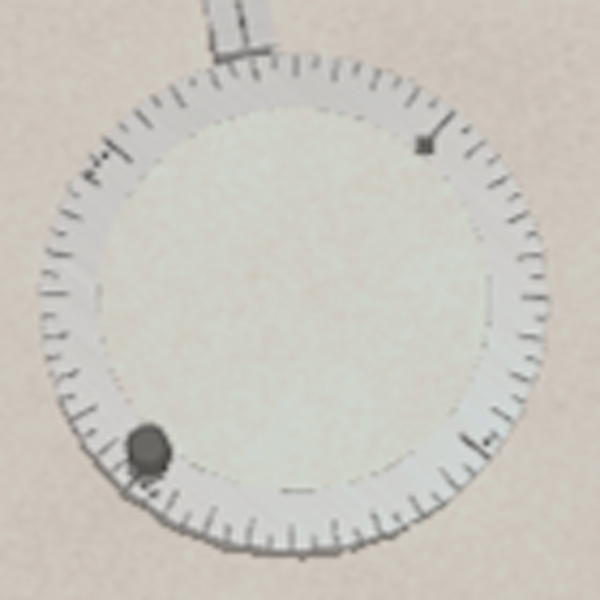

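The crops show all three items upright. Each front faces roughly up in the top image (+x): the clock's front is to the upper right, and the radio and cashbox fronts point up. The 0 diamond is at crop (425,145), the knob at (148,447) and the index line at (243,40).

```bash
cat >h.py <<'E'
import numpy as np,cv2,pickle
from rig import manip
def cast(im,px,z):
    px=np.atleast_2d(np.asarray(px,float))
    r=np.c_[(px[:,0]-im["cx"])/im["fx"],(px[:,1]-im["cy"])/im["fy"],np.ones(len(px))]@im["R"]
    C=-im["R"].T@im["t"]
    return (C+r*((z-C[2])/r[:,2])[:,None])[:,:2]
def proj(im,X):
    c=np.atleast_2d(X)@im["R"].T+im["t"]
    return np.c_[c[:,0]/c[:,2]*im["fx"]+im["cx"],c[:,1]/c[:,2]*im["fy"]+im["cy"]]
E
python3 - <<'E'
import pickle,numpy as np,cv2
from h import *
np.set_printoptions(precision=4,suppress=True)
d=pickle.load(open("d0.pkl","rb"));t=d["top"]
print("cam",-t["R"].T@t["t"])
A=lambda p:np.array(p)/ (400/115)+[395,235]
B=lambda p:np.array(p)/ (600/140)+[250,185]
def rep(n,p,z):
    w=cast(t,A(p),z);print(n,w.mean(0),[round(float(np.linalg.norm(w[i]-w[(i+1)%4])),4) for i in range(4)],w.tolist())
    v=(w[0]+w[1]-w[2]-w[3]);print("  front ang",np.degrees(np.arctan2(v[1],v[0])))
rep("clock",[(100,48),(192,105),(160,162),(62,108)],.057)
rep("radio",[(222,66),(342,58),(348,104),(232,125)],.055)
rep("cash",[(238,233),(362,232),(364,305),(240,305)],.051)
# plate white disc
pix=t["pixels"];
for n,p,z in(("diamond",(425,145),.04),("knobtop",(148,445),.094),("index",(248,50),.041),("index2",(238,8),.041)):
    print(n,cast(t,B(p),z))
e=[(295,52),(300,555),(40,295),(550,300),(115,118),(480,118)]
w=cast(t,B(e),.04);
Am=np.c_[2*w,np.ones(len(w))];s=np.linalg.lstsq(Am,(w**2).sum(1),rcond=None)[0];print("plate",s[:2],np.sqrt(s[2]+s[0]**2+s[1]**2))
g=cv2.cvtColor(pix,cv2.COLOR_BGR2GRAY)
print("tray rim",cast(t,[(145,228),(235,236),(220,335),(127,325)],.035))
print("shutter",cast(t,(211,207),.03), "mug",cast(t,(158,180),.09),"tape",cast(t,(426,209),.048))
print("mat",cast(t,A([(25,36),(335,30),(368,372),(46,380)]),.003))
m=(g<70).astype('uint8')[190:225,195:230]
n,l,st,c=cv2.connectedComponentsWithStats(m);print(st,c+[195,190])
E
```

```text
cam [ 0.3016 -0.0105  1.2501]
clock [ 0.535 -0.268] [0.0708, 0.0447, 0.0728, 0.0488] [[0.5734383615941204, -0.24929212026927464], [0.5370933820588059, -0.31010373435151506], [0.4979962117800721, -0.2885317017516991], [0.5316516507748354, -0.22399744638540614]]
  front ang -30.089373824980562
radio [ 0.5514 -0.3732] [0.0806, 0.0313, 0.0791, 0.0402] [[0.5647941173133744, -0.33095411406492475], [0.5734272110843024, -0.4110411862013495], [0.5422683445936894, -0.41405774699850734], [0.5250349452693123, -0.3368889811523578]]
  front ang 7.19395315716854
cash [ 0.4321 -0.3813] [0.0814, 0.0477, 0.0807, 0.047] [[0.4538387873587785, -0.3406056121396596], [0.45774823248955315, -0.4218959139652327], [0.410043210310448, -0.4216222902594805], [0.4068058644194543, -0.34101875439785895]]
  front ang 0.08437821223645428
diamond [[ 0.6436 -0.0752]]
knobtop [[0.4618 0.0667]]
index [[0.6947 0.0257]]
index2 [[0.7193 0.0324]]
plate [ 0.5555 -0.0066] 0.14152587222818097
tray rim [[0.6031 0.4119]
 [0.592  0.1952]
 [0.3577 0.2127]
 [0.3718 0.4285]]
shutter [[0.663  0.2593]] mug [[0.7058 0.3749]] tape [[ 0.6728 -0.2567]]
mat [[ 0.5923 -0.2078]
 [ 0.6051 -0.4242]
 [ 0.3696 -0.4393]
 [ 0.3556 -0.2231]]
[[   0    0   35   35 1064]
 [   7    9   19   19  161]] [[211.9624 206.6212]
 [212.2484 209.5031]]
```

Emit:
{"op": "move_arm", "data": {"steps": [0,0,-0.0696,0.333,-0.493,-0.08,1,0,0,-0.0696,0.333,-0.493,-0.08,1,0,0,-0.0696,0.333,-0.493,-0.08,1,0,0,-0.0696,0.333,-0.493,-0.08,1,0,0,-0.0696,0.333,-0.493,-0.08,1,0,0,-0.0696,0.333,-0.493,-0.08,1,0,0,-0.0696,0.333,-0.493,-0.08,1,0,0,-0.0696,0.333,-0.493,-0.08,1,0,0,-0.0696,0.333,-0.493,-0.08,1,0,0,-0.0696,0.333,-0.493,-0.08,1], "squeeze": 60}}

```text
clock: 1.1
position: [0.4066, 0.1479, 0.1814]
ee_rot: [0.0, 0.326, 0.946, 0.0]
contact_force: [1.6, 0.7, 0.3]
width: 0.0853
gripper_force: 0.0
```

```bash
cat >>h.py <<'E'
def rays(im,p):
    r=im["R"].T@np.array([(p[0]-im["cx"])/im["fx"],(p[1]-im["cy"])/im["fy"],1]);return -im["R"].T@im["t"],r/np.linalg.norm(r)
def tri(a,p,b,q):
    A=np.zeros((3,3));v=np.zeros(3)
    for C,r in(rays(a,p),rays(b,q)):
        M=np.eye(3)-np.outer(r,r);A+=M;v+=M@C
    return np.linalg.solve(A,v)
def yang(q):
    from scipy.spatial.transform import Rotation as Ro
    m=Ro.from_quat(np.r_[q[1:],q[0]]).as_matrix();return np.degrees(np.arctan2(m[1,1],m[0,1])),m[:,2]
def st():
    s=manip.get_state();print("t",round(s["clock"],2),"pos",s["position"].round(4),"yang",round(yang(s["ee_rot"])[0],2),"w",round(s["width"],4),"gf",round(float(s["gripper_force"]),1),"F",s["contact_force"].round(1),"q6",s["qpos"][5].round(2));return s
E
python3 - <<'E'
from h import *
d=pickle.load(open("d0.pkl","rb"));t,s=d["top"],d["scene"]
print("shutter",tri(t,(211.5,206.5),s,(384,382)))
print("knob",tri(t,(284.5,288),s,(386.5,247)))
print("bottle",tri(t,(497,176),s,(164,161)))
st()
E
```

```text
shutter [0.66768401 0.2621736  0.01621753]
knob [0.46330478 0.06780621 0.0918643 ]
bottle [ 0.70545666 -0.37648555  0.19502897]
t 1.1 pos [0.4066 0.1479 0.1814] yang 51.99 w 0.0853 gf 0.0 F [1.6 0.7 0.3] q6 -0.72
```

Emit:
{"op": "move_arm", "data": {"steps": [0,0,0,0.02,-0.028,-0.02,1,0,0,0,0.056,-0.08,-0.05,1,0,0,0,0.056,-0.08,-0.05,1,0,0,0,0.056,-0.08,-0.05,1,0,0,0,0.056,-0.08,-0.05,1,0,0,0,0.056,-0.08,-0.05,1,0,0,0,0.056,-0.08,-0.05,1,0,0,0,0.056,-0.08,-0.05,1,0,0,0,0.056,-0.08,-0.05,1,0,0,0,0.056,-0.08,-0.05,1]}}

```text
clock: 2.1
position: [0.462, 0.0702, 0.1319]
ee_rot: [0.0, 0.325, 0.946, 0.0]
contact_force: [-0.3, 0.3, 0.6]
width: 0.0855
gripper_force: 0.0
```

Emit:
{"op": "move_arm", "data": {"steps": [0,0,0,0.001,-0.003,-0.025,1,0,0,0,0.001,-0.003,-0.049,1,0,0,0,0.001,-0.003,-0.049,1,0,0,0,0.001,-0.003,-0.049,-0.3,0,0,0,0.001,-0.003,-0.049,-1,0,0,0,0.001,-0.003,-0.049,-1,0,0,0,0.001,-0.003,-0.049,-1,0,0,0,0.001,-0.003,-0.049,-1,0,0,0,0.001,-0.003,-0.049,-1,0,0,0,0.001,-0.003,-0.049,-1], "squeeze": 50}}

```text
clock: 3.1
position: [0.4636, 0.0668, 0.0837]
ee_rot: [0.001, 0.325, 0.946, 0.0]
contact_force: [-0.3, -0.7, 6.1]
width: 0.0226
gripper_force: 48.8
```

```bash
cat >>h.py <<'E'
PC=np.array([.5555,-.0066])
def arc(total,n,start,pad=0,center=PC):
    # n eased rows for turning 'total' deg ccw, printed as rows; start = current commanded TCP xy
    p0=np.asarray(start)-center;out=[]
    for i in range(1,11):
        u=min(i/n,1);a=np.radians(total)*(u*u*(3-2*u));c,s=np.cos(a),np.sin(a)
        d=np.array([[c,-s],[s,c]])@p0-p0
        out.append("0,0,%.4f,%.4f,%.4f,0,-1"%(np.degrees(a)/360,d[0],d[1]))
    print(", ".join(out))
E
python3 - <<'E'
from h import *
s=st(); arc(51.2,10,s["position"][:2])
E
```

```text
t 3.1 pos [0.4636 0.0668 0.0837] yang 52.01 w 0.0226 gf 48.8 F [-0.3 -0.7  6.1] q6 -0.91
0,0,0.0040,-0.0018,-0.0023,0,-1, 0,0,0.0148,-0.0064,-0.0088,0,-1, 0,0,0.0307,-0.0124,-0.0190,0,-1, 0,0,0.0501,-0.0182,-0.0320,0,-1, 0,0,0.0711,-0.0227,-0.0469,0,-1, 0,0,0.0922,-0.0252,-0.0622,0,-1, 0,0,0.1115,-0.0257,-0.0765,0,-1, 0,0,0.1274,-0.0248,-0.0882,0,-1, 0,0,0.1382,-0.0235,-0.0961,0,-1, 0,0,0.1422,-0.0229,-0.0990,0,-1
```

Emit:
{"op": "move_arm", "data": {"steps": [0,0,0.004,-0.0018,-0.0023,0,-1,0,0,0.0148,-0.0064,-0.0088,0,-1,0,0,0.0307,-0.0124,-0.019,0,-1,0,0,0.0501,-0.0182,-0.032,0,-1,0,0,0.0711,-0.0227,-0.0469,0,-1,0,0,0.0922,-0.0252,-0.0622,0,-1,0,0,0.1115,-0.0257,-0.0765,0,-1,0,0,0.1274,-0.0248,-0.0882,0,-1,0,0,0.1382,-0.0235,-0.0961,0,-1,0,0,0.1422,-0.0229,-0.099,0,-1]}}

```text
clock: 4.1
position: [0.4424, -0.0322, 0.0837]
ee_rot: [0.002, -0.115, 0.993, 0.0]
contact_force: [2.3, 5.0, 3.1]
width: 0.0226
gripper_force: 49.3
```

Emit:
{"op": "move_arm", "data": {"steps": [0,0,0,0,0,0,-1,0,0,0,0,0,0,-1,0,0,0,0,0,0,0.2,0,0,0,0,0,0,0.2,0,0,0,0,0,0,0.2,0,0,0,0,0,0.05,0.2,0,0,0,0,0,0.1,0.2,0,0,0,0.02,-0.05,0.11,0.5,0,0,0,0.04,-0.1,0.11,1,0,0,0,0.06,-0.15,0.11,1]}}

```text
clock: 5.1
position: [0.4958, -0.172, 0.1935]
ee_rot: [0.0, -0.115, 0.993, -0.0]
contact_force: [0.8, 0.5, -0.8]
width: 0.0853
gripper_force: 0.0
```

```bash
cat >>h.py <<'E'
def shot(n,name):
    im=manip.get_image(n);pickle.dump(im,open(name+".pkl","wb"));return im
E
python3 - <<'E'
from h import *
st();t=shot("top","t1")
p=t["pixels"][180:330,245:395];cv2.imwrite("pics/t1.png",cv2.resize((255*(p/255.)**.7).astype('uint8'),(600,600),interpolation=cv2.INTER_CUBIC))
E
```

```text
t 5.1 pos [ 0.4958 -0.172   0.1935] yang 103.25 w 0.0853 gf 0.0 F [ 0.8  0.5 -0.8] q6 -2.27
```

View pics/t1.png

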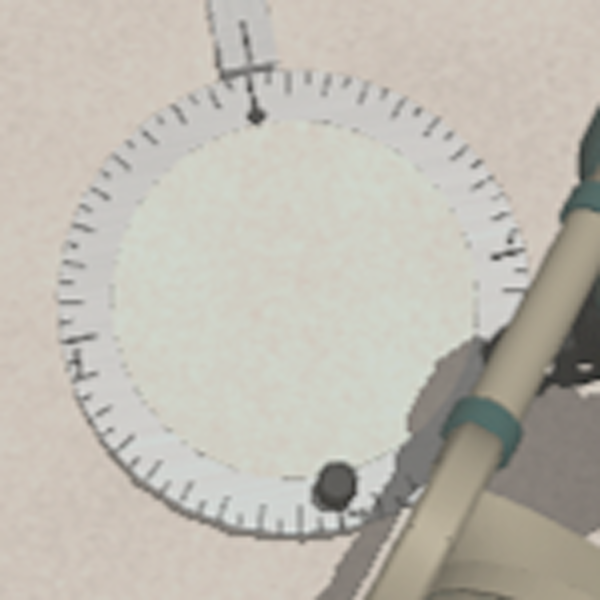

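The 0 mark now lines up with the index line: index line (243,20)–(250,70), diamond at (256,117). Next I pick the cashbox.

Emit:
{"op": "move_arm", "data": {"steps": [0,0,-0.2868,-0.064,-0.209,-0.07,1,0,0,-0.2868,-0.064,-0.209,-0.07,1,0,0,-0.2868,-0.064,-0.209,-0.07,1,0,0,-0.2868,-0.064,-0.209,-0.07,1,0,0,-0.2868,-0.064,-0.209,-0.07,1,0,0,-0.2868,-0.064,-0.209,-0.07,1,0,0,-0.2868,-0.064,-0.209,-0.07,1,0,0,-0.2868,-0.064,-0.209,-0.07,1,0,0,-0.2868,-0.064,-0.209,-0.07,1,0,0,-0.2868,-0.064,-0.209,-0.07,1]}}

```text
clock: 6.15
position: [0.4309, -0.379, 0.1219]
ee_rot: [-0.001, 0.596, 0.803, 0.0]
contact_force: [0.9, 0.1, -0.5]
width: 0.0853
gripper_force: 0.0
```

```bash
python3 - <<'E'
from h import *
st();t=pickle.load(open("t1.pkl","rb"));w=shot("wrist","w1");print(w["fx"],w["cx"],w["cy"])
cv2.imwrite("pics/w1.png",w["pixels"])
v=cast(t,(309,209.25),.04)[0]-PC;print("diamond dir",np.degrees(np.arctan2(v[1],v[0])),np.hypot(*v))
k=cast(t,(245+335/4,180+484/4),.092)[0]-PC;print("knob",np.degrees(np.arctan2(k[1],k[0])),np.hypot(*k))
E
```

```text
t 6.15 pos [ 0.4309 -0.379   0.1219] yang 16.88 w 0.0853 gf 0.0 F [ 0.9  0.1 -0.5] q6 -1.14
371.64829954431775 314.9597549446391 237.60601670662174
diamond dir 14.647978181533386 0.11176472394978453
knob -167.56447823012286 0.11935415736984845
```

View pics/w1.png

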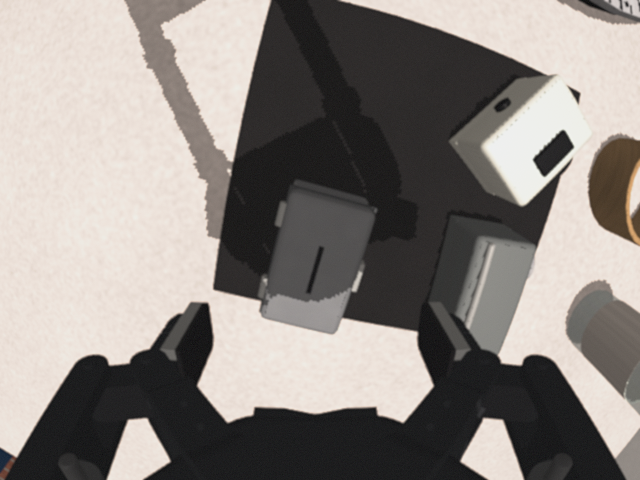

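The wrist picture shows the cashbox (318,260) centred between the jaws, with the radio and clock to its right clear of the fingers. I'll finish the turn, go down and grip.

Emit:
{"op": "move_arm", "data": {"steps": [0,0,-0.0235,0,0,0,1,0,0,-0.0469,0.001,-0.002,-0.02,1,0,0,-0.0469,0.001,-0.002,-0.06,1,0,0,-0.0469,0.001,-0.002,-0.096,1,0,0,-0.0469,0.001,-0.002,-0.096,0.4,0,0,-0.0469,0.001,-0.002,-0.096,-0.5,0,0,-0.0469,0.001,-0.002,-0.096,-1,0,0,-0.0469,0.001,-0.002,-0.096,-1,0,0,-0.0469,0.001,-0.002,-0.096,-1,0,0,-0.0469,0.001,-0.002,-0.096,-1], "squeeze": 60}}

```text
clock: 7.2
position: [0.4332, -0.3823, 0.0281]
ee_rot: [0.001, 0.705, 0.709, -0.0]
contact_force: [0.1, 0.7, 3.3]
width: 0.0494
gripper_force: 64.3
```

Emit:
{"op": "move_arm", "data": {"steps": [0,0,0,0,0,0.04,-1,0,0,0,0,0,0.085,-1,0,0,0.006,0.01,0.04,0.105,-1,0,0,0.012,0.02,0.087,0.115,-1,0,0,0.02,0.031,0.134,0.115,-1,0,0,0.028,0.042,0.181,0.115,-1,0,0,0.0361,0.053,0.228,0.115,-1,0,0,0.0361,0.064,0.275,0.115,-1,0,0,0.0361,0.075,0.322,0.115,-1,0,0,0.0361,0.0853,0.367,0.115,-1]}}

```text
clock: 8.2
position: [0.5176, -0.0125, 0.1416]
ee_rot: [-0.0, 0.62, 0.785, 0.0]
contact_force: [1.0, -0.1, -4.8]
width: 0.0491
gripper_force: 65.9
```

```bash
python3 - <<'E'
from h import *
st()
E
```

```text
t 8.2 pos [ 0.5176 -0.0125  0.1416] yang 13.38 w 0.0491 gf 65.9 F [ 1.  -0.1 -4.8] q6 -0.39
```

Emit:
{"op": "move_arm", "data": {"steps": [0,0,0,0.001,-0.002,-0.03,-1,0,0,0,0.001,-0.002,-0.06,-1,0,0,0,0.001,-0.002,-0.07,-1,0,0,0,0.001,-0.002,-0.0755,-1,0,0,0,0.001,-0.002,-0.0755,-1,0,0,0,0.001,-0.002,-0.0755,0.0,0,0,0,0.001,-0.002,-0.0755,0.6,0,0,0,0.001,-0.002,-0.0755,0.6,0,0,0,0.001,-0.002,-0.05,0.6,0,0,0,0.001,-0.002,-0.01,0.6]}}

```text
clock: 9.2
position: [0.5175, -0.0167, 0.1312]
ee_rot: [-0.002, 0.62, 0.784, -0.001]
contact_force: [0.8, 0.6, -0.3]
width: 0.0685
gripper_force: 0.0
```

Emit:
{"op": "move_arm", "data": {"steps": [0,0,0,0,0,0.03,1,0,0,0,0,-0.05,0.03,1,0,0,0,0,-0.1,0.03,1,0,0,0,0,-0.15,0.03,1,0,0,0,0,-0.2,0.03,1,0,0,0,0,-0.24,0.03,1,0,0,-0.01,0,-0.24,0.03,1,0,0,-0.02,0,-0.24,0.03,1,0,0,-0.02,0,-0.24,0.03,1,0,0,-0.02,0,-0.24,0.03,1]}}

```text
clock: 10.2
position: [0.5191, -0.2569, 0.1623]
ee_rot: [0.001, 0.668, 0.745, 0.0]
contact_force: [-0.1, 0.2, -0.1]
width: 0.0856
gripper_force: 0.0
```

```bash
python3 - <<'E'
from h import *
st();t=shot("top","t2");s=shot("scene","s2")
p=t["pixels"][180:355,245:520];a=cv2.resize((255*(p/255.)**.7).astype('uint8'),(770,490),interpolation=cv2.INTER_CUBIC)
cv2.imwrite("pics/t2.png",a)
E
```

```text
t 10.2 pos [ 0.5191 -0.2569  0.1623] yang 6.24 w 0.0856 gf 0.0 F [-0.1  0.2 -0.1] q6 -0.69
```

View pics/t2.png

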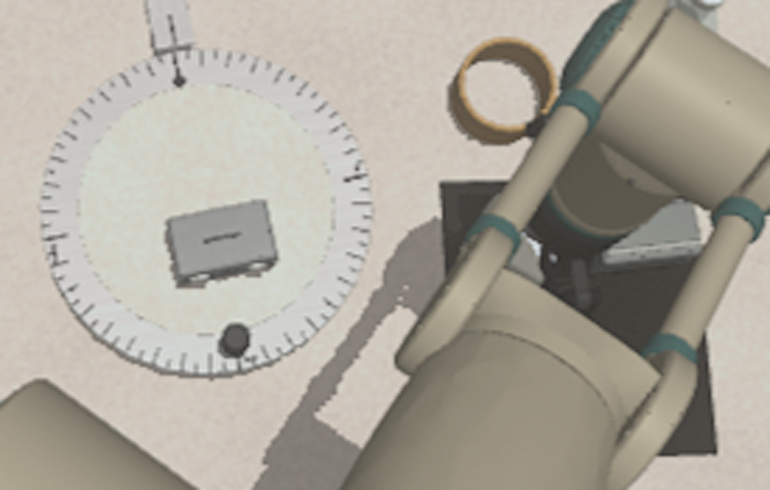

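The cashbox stands square on the plate at (222,243), facing the 0 mark, and nothing has been knocked. Radio next.

Emit:
{"op": "move_arm", "data": {"steps": [0,0,0,0.01,-0.045,-0.02,1,0,0,0,0.02,-0.09,-0.04,1,0,0,0,0.027,-0.1165,-0.045,1,0,0,0,0.027,-0.1165,-0.09,1,0,0,0,0.027,-0.1165,-0.134,1,0,0,0,0.027,-0.1165,-0.134,1,0,0,0,0.027,-0.1165,-0.134,-0.3,0,0,0,0.027,-0.1165,-0.134,-1,0,0,0,0.027,-0.1165,-0.134,-1,0,0,0,0.027,-0.1165,-0.134,-1]}}

```text
clock: 11.3
position: [0.5475, -0.3743, 0.031]
ee_rot: [0.003, 0.668, 0.744, 0.0]
contact_force: [0.1, -0.2, 6.9]
width: 0.0455
gripper_force: 62.2
```

```bash
python3 - <<'E'
from h import *
st()
E
```

```text
t 11.3 pos [ 0.5475 -0.3743  0.031 ] yang 6.21 w 0.0455 gf 62.2 F [ 0.1 -0.2  6.9] q6 -0.81
```

Emit:
{"op": "move_arm", "data": {"steps": [0,0,0,0,0,0.03,-1,0,0,0,0,0,0.075,-1,0,0,0,0,0.02,0.11,-1,0,0,0.005,0.007,0.065,0.12,-1,0,0,0.01,0.015,0.112,0.12,-1,0,0,0.015,0.023,0.158,0.12,-1,0,0,0.0197,0.031,0.204,0.12,-1,0,0,0.0197,0.039,0.25,0.12,-1,0,0,0.0197,0.047,0.296,0.12,-1,0,0,0.0197,0.055,0.3346,0.12,-1]}}

```text
clock: 12.3
position: [0.6006, -0.0358, 0.1485]
ee_rot: [0.0, 0.62, 0.784, 0.0]
contact_force: [0.1, -0.3, -3.4]
width: 0.0456
gripper_force: 61.9
```

```bash
python3 - <<'E'
from h import *
st()
E
```

```text
t 12.3 pos [ 0.6006 -0.0358  0.1485] yang 13.31 w 0.0456 gf 61.9 F [ 0.1 -0.3 -3.4] q6 -0.41
```

Emit:
{"op": "move_arm", "data": {"steps": [0,0,0,0.001,-0.0015,-0.03,-1,0,0,0,0.001,-0.0015,-0.06,-1,0,0,0,0.001,-0.0015,-0.073,-1,0,0,0,0.001,-0.0015,-0.0795,-1,0,0,0,0.001,-0.0015,-0.0795,-1,0,0,0,0.001,-0.0015,-0.0795,0.0,0,0,0,0.001,-0.0015,-0.0795,0.4,0,0,0,0.001,-0.0015,-0.0795,0.4,0,0,0,0.001,-0.0015,-0.05,0.4,0,0,0,0.001,-0.0015,-0.01,0.4]}}

```text
clock: 13.3
position: [0.6006, -0.04, 0.1369]
ee_rot: [-0.002, 0.621, 0.784, -0.001]
contact_force: [0.1, 0.1, 0.2]
width: 0.0599
gripper_force: 0.0
```

Emit:
{"op": "move_arm", "data": {"steps": [0,0,0,0,0,0.03,1,0,0,0,-0.04,-0.03,0.03,1,0,0,0,-0.08,-0.06,0.03,1,0,0,-0.02,-0.12,-0.09,0.03,1,0,0,-0.04,-0.16,-0.12,0.03,1,0,0,-0.06,-0.2,-0.15,0.03,1,0,0,-0.08,-0.22,-0.15,0.03,1,0,0,-0.1,-0.22,-0.15,0.03,1,0,0,-0.12,-0.22,-0.15,0.03,1,0,0,-0.12,-0.22,-0.15,0.03,1]}}

```text
clock: 14.3
position: [0.382, -0.1906, 0.1684]
ee_rot: [0.001, 0.866, 0.5, 0.0]
contact_force: [0.4, 0.7, 0.2]
width: 0.0855
gripper_force: 0.0
```

```bash
python3 - <<'E'
from h import *
st();t=shot("top","t3")
p=t["pixels"][180:355,245:520];a=cv2.resize((255*(p/255.)**.7).astype('uint8'),(770,490),interpolation=cv2.INTER_CUBIC)
cv2.imwrite("pics/t3.png",a)
E
```

```text
t 14.3 pos [ 0.382  -0.1906  0.1684] yang -29.98 w 0.0855 gf 0.0 F [0.4 0.7 0.2] q6 -0.1
```

View pics/t3.png

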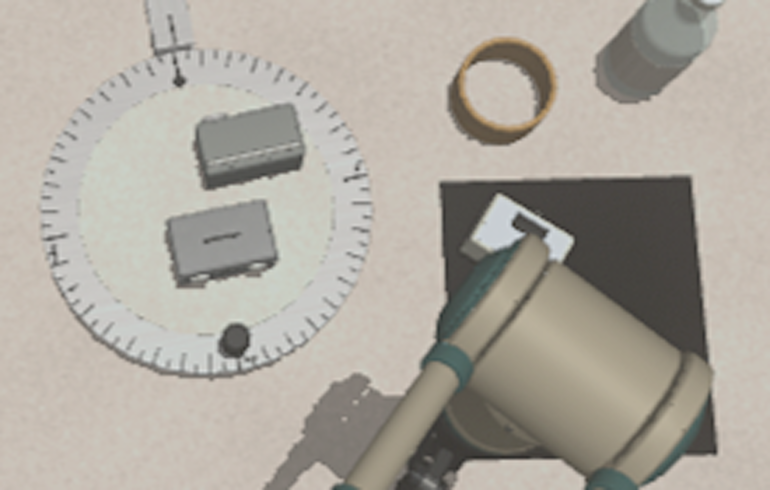

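The radio stands square at (250,145) on the plate. The clock is unmoved, with its front edge at (500,195)–(572,238). Now the clock.

Emit:
{"op": "move_arm", "data": {"steps": [0,0,0,0.042,-0.021,-0.01,1,0,0,0,0.084,-0.042,-0.02,1,0,0,0,0.126,-0.063,-0.03,1,0,0,0,0.154,-0.0775,-0.05,1,0,0,0,0.154,-0.0775,-0.095,1,0,0,0,0.154,-0.0775,-0.14,1,0,0,0,0.154,-0.0775,-0.14,0.5,0,0,0,0.154,-0.0775,-0.14,-1,0,0,0,0.154,-0.0775,-0.14,-1,0,0,0,0.154,-0.0775,-0.14,-1]}}

```text
clock: 15.35
position: [0.5374, -0.2685, 0.0303]
ee_rot: [0.002, 0.866, 0.501, 0.001]
contact_force: [0.0, 0.3, -0.7]
width: 0.0474
gripper_force: 62.1
```

```bash
python3 - <<'E'
from h import *
st()
E
```

```text
t 15.35 pos [ 0.5374 -0.2685  0.0303] yang -29.91 w 0.0474 gf 62.1 F [ 0.   0.3 -0.7] q6 -0.06
```

Emit:
{"op": "move_arm", "data": {"steps": [0,0,0,0,0,0.03,-1,0,0,0,0,0,0.075,-1,0,0,0.01,0,0.02,0.115,-1,0,0,0.028,0.007,0.062,0.125,-1,0,0,0.047,0.013,0.104,0.125,-1,0,0,0.066,0.02,0.146,0.125,-1,0,0,0.085,0.027,0.188,0.125,-1,0,0,0.104,0.034,0.23,0.125,-1,0,0,0.12,0.04,0.272,0.125,-1,0,0,0.12,0.0454,0.3115,0.125,-1]}}

```text
clock: 16.35
position: [0.5817, 0.0458, 0.1547]
ee_rot: [0.001, 0.62, 0.785, 0.001]
contact_force: [1.8, 0.4, -2.4]
width: 0.0474
gripper_force: 62.5
```

```bash
python3 - <<'E'
from h import *
st()
E
```

```text
t 16.35 pos [0.5817 0.0458 0.1547] yang 13.39 w 0.0474 gf 62.5 F [ 1.8  0.4 -2.4] q6 -0.27
```

Emit:
{"op": "move_arm", "data": {"steps": [0,0,0,0,-0.001,-0.035,-1,0,0,0,0,-0.001,-0.068,-1,0,0,0,0,-0.001,-0.08,-1,0,0,0,0,-0.001,-0.0865,-1,0,0,0,0,-0.001,-0.0865,-1,0,0,0,0,-0.001,-0.0865,0.0,0,0,0,0,-0.001,-0.0865,0.4,0,0,0,0,-0.001,-0.0865,0.4,0,0,0,0,-0.001,-0.05,0.4,0,0,0,0,-0.001,-0.01,0.4]}}

```text
clock: 17.35
position: [0.5803, 0.0428, 0.1425]
ee_rot: [-0.001, 0.621, 0.784, -0.001]
contact_force: [0.9, 0.4, 0.2]
width: 0.0595
gripper_force: 0.0
```

Emit:
{"op": "move_arm", "data": {"steps": [0,0,0,0.018,0.04,0,-1,0,0,0,0.036,0.085,0,-1,0,0,0,0.054,0.13,0,-1,0,0,0,0.07,0.175,-0.02,-1,0,0,0,0.084,0.217,-0.05,-1,0,0,0,0.084,0.217,-0.07,-1,0,0,0,0.084,0.217,-0.08,-1,0,0,0,0.084,0.217,-0.08,-1,0,0,0,0.084,0.217,-0.08,-1,0,0,0,0.084,0.217,-0.08,-1]}}

```text
clock: 18.35
position: [0.6664, 0.259, 0.0647]
ee_rot: [0.001, 0.621, 0.784, 0.001]
contact_force: [-0.5, -0.8, 0.2]
width: 0.0
gripper_force: 0.0
```

```bash
python3 - <<'E'
from h import *
st();t=shot("top","t4");s=shot("scene","s4")
f=lambda p,w,h:cv2.resize((255*(p/255.)**.7).astype('uint8'),(w,h),interpolation=cv2.INTER_CUBIC)
cv2.imwrite("pics/t4.png",np.hstack([f(t["pixels"][180:330,190:390],480,360),f(s["pixels"][200:420,240:440],320,360)]))
E
```

```text
t 18.35 pos [0.6664 0.259  0.0647] yang 13.18 w 0.0 gf 0.0 F [-0.5 -0.8  0.2] q6 0.04
```

View pics/t4.png

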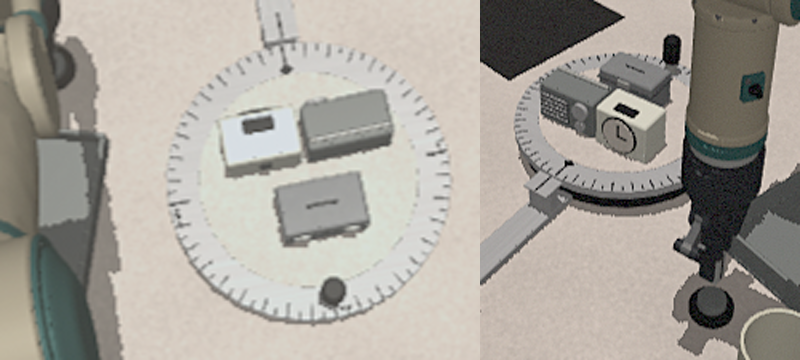

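All three items stand together, facing the index. The closed fingers are above the shutter cap (scene crop (713,300)). Pressing by feel.

Emit:
{"op": "move_arm", "data": {"steps": [0,0,0,0,0.002,-0.015,-1,0,0,0,0,0.002,-0.022,-1,0,0,0,0,0.002,-0.026,-1,0,0,0,0,0.002,-0.028,-1,0,0,0,0,0.002,-0.03,-1,0,0,0,0,0.002,-0.032,-1,0,0,0,0,0.002,-0.032,-1,0,0,0,0,0.002,-0.032,-1,0,0,0,0,0.002,-0.032,-1,0,0,0,0,0.002,-0.032,-1]}}

```text
clock: 19.45
position: [0.6646, 0.2617, 0.0329]
ee_rot: [-0.0, 0.621, 0.784, -0.0]
contact_force: [-4.6, -2.3, 13.0]
width: -0.0003
gripper_force: 5.9
```

Emit:
{"op": "move_arm", "data": {"steps": [0,0,0,0,0,-0.0015,-1,0,0,0,0,0,-0.0015,-1,0,0,0,0,0,0.04,-1,0,0,0,0,0,0.085,-1,0,0,-0.023,-0.01,-0.013,0.125,0,0,0,-0.046,-0.038,-0.05,0.135,1,0,0,-0.069,-0.066,-0.087,0.135,1,0,0,-0.092,-0.094,-0.124,0.135,1,0,0,-0.115,-0.122,-0.161,0.135,1,0,0,-0.138,-0.15,-0.198,0.135,1]}}

```text
clock: 20.45
position: [0.5143, 0.0627, 0.1658]
ee_rot: [0.0, 0.894, 0.448, 0.0]
contact_force: [1.1, -0.1, 0.3]
width: 0.0848
gripper_force: 0.0
```

Emit:
{"op": "move_arm", "data": {"steps": [0,0,-0.023,-0.028,-0.036,0,1,0,0,-0.046,-0.056,-0.072,0,1,0,0,-0.069,-0.074,-0.0975,0,1,0,0,-0.092,-0.074,-0.0975,0,1,0,0,-0.112,-0.074,-0.0975,0,1,0,0,-0.112,-0.074,-0.0975,0,1,0,0,-0.112,-0.074,-0.0975,-0.02,1,0,0,-0.112,-0.074,-0.0975,-0.04,1,0,0,-0.112,-0.074,-0.0975,-0.04,1,0,0,-0.112,-0.074,-0.0975,-0.04,1]}}

```text
clock: 21.45
position: [0.4415, -0.0334, 0.1257]
ee_rot: [-0.0, 0.993, 0.116, -0.0]
contact_force: [-0.7, 1.2, -0.9]
width: 0.0854
gripper_force: 0.0
```

```bash
cat >>h.py <<'E'
MASKBOX=(slice(190,325),slice(255,385))
def chk(name,ref):
    # compare plate region with a reference picture
    a=pickle.load(open(name+".pkl","rb"))["pixels"][MASKBOX].astype(int);b=pickle.load(open(ref+".pkl","rb"))["pixels"][MASKBOX].astype(int)
    m=((abs(a-b).max(2)>40)*255).astype('uint8');n,l,s,c=cv2.connectedComponentsWithStats(m)
    print("diffs",[(int(x[4]),c[i].round()+[255,190]) for i,x in enumerate(s) if i and x[4]>8])
E
python3 - <<'E'
from h import *
st();shot("top","t5");chk("t5","t4")
E
```

```text
t 21.45 pos [ 0.4415 -0.0334  0.1257] yang -76.63 w 0.0854 gf 0.0 F [-0.7  1.2 -0.9] q6 1.1
diffs [(5985, array([330., 285.]))]
```

Emit:
{"op": "move_arm", "data": {"steps": [0,0,0,0,0,-0.02,1,0,0,0,0,0,-0.042,1,0,0,0,0,0,-0.042,1,0,0,0,0,0,-0.042,-0.3,0,0,0,0,0,-0.042,-1,0,0,0,0,0,-0.042,-1,0,0,0,0,0,-0.042,-1,0,0,0,0,0,-0.042,-1,0,0,0,0,0,-0.042,-1,0,0,0,0,0,-0.042,-1], "squeeze": 50}}

```text
clock: 22.5
position: [0.4417, -0.0336, 0.0845]
ee_rot: [0.0, 0.993, 0.116, 0.001]
contact_force: [-1.5, 0.8, 4.7]
width: 0.0224
gripper_force: 48.7
```

```bash
cat >>h.py <<'E'
def arc2(total,start,N=20,center=PC):
    p0=np.asarray(start)-center;ang=lambda i:np.radians(total)*((i/N)**2*(3-2*i/N))
    pt=lambda a:np.array([[np.cos(a),-np.sin(a)],[np.sin(a),np.cos(a)]])@p0
    for k in range(0,N,10):
        print(", ".join("0, 0, %.4f, %.4f, %.4f, 0, -1"%(np.degrees(ang(k+i)-ang(k))/360,*(pt(ang(k+i))-pt(ang(k)))) for i in range(1,11)),"\n")
E
python3 - <<'E'
from h import *
s=st();v=s["position"][:2]-PC;print(np.degrees(np.arctan2(v[1],v[0])),np.hypot(*v));arc2(90,s["position"][:2])
E
```

```text
t 22.5 pos [ 0.4417 -0.0336  0.0845] yang -76.73 w 0.0224 gf 48.7 F [-1.5  0.8  4.7] q6 1.11
-166.63586729740032 0.11696674612534218
0, 0, 0.0018, 0.0003, -0.0013, 0, -1, 0, 0, 0.0070, 0.0013, -0.0050, 0, -1, 0, 0, 0.0152, 0.0031, -0.0107, 0, -1, 0, 0, 0.0260, 0.0059, -0.0181, 0, -1, 0, 0, 0.0391, 0.0100, -0.0268, 0, -1, 0, 0, 0.0540, 0.0155, -0.0363, 0, -1, 0, 0, 0.0704, 0.0225, -0.0461, 0, -1, 0, 0, 0.0880, 0.0312, -0.0557, 0, -1, 0, 0, 0.1063, 0.0412, -0.0647, 0, -1, 0, 0, 0.1250, 0.0524, -0.0725, 0, -1 

0, 0, 0.0187, 0.0121, -0.0065, 0, -1, 0, 0, 0.0370, 0.0246, -0.0115, 0, -1, 0, 0, 0.0546, 0.0370, -0.0148, 0, -1, 0, 0, 0.0710, 0.0490, -0.0167, 0, -1, 0, 0, 0.0859, 0.0599, -0.0174, 0, -1, 0, 0, 0.0990, 0.0695, -0.0171, 0, -1, 0, 0, 0.1098, 0.0774, -0.0163, 0, -1, 0, 0, 0.1180, 0.0834, -0.0153, 0, -1, 0, 0, 0.1232, 0.0871, -0.0145, 0, -1, 0, 0, 0.1250, 0.0884, -0.0142, 0, -1
```

Emit:
{"op": "move_arm", "data": {"steps": [0,0,0.0018,0.0003,-0.0013,0,-1,0,0,0.007,0.0013,-0.005,0,-1,0,0,0.0152,0.0031,-0.0107,0,-1,0,0,0.026,0.0059,-0.0181,0,-1,0,0,0.0391,0.01,-0.0268,0,-1,0,0,0.054,0.0155,-0.0363,0,-1,0,0,0.0704,0.0225,-0.0461,0,-1,0,0,0.088,0.0312,-0.0557,0,-1,0,0,0.1063,0.0412,-0.0647,0,-1,0,0,0.125,0.0524,-0.0725,0,-1]}}

```text
clock: 23.5
position: [0.4954, -0.1049, 0.0846]
ee_rot: [-0.001, 0.873, 0.488, 0.002]
contact_force: [2.2, 8.5, 3.6]
width: 0.0223
gripper_force: 48.9
```

Emit:
{"op": "move_arm", "data": {"steps": [0,0,0.0187,0.0121,-0.0065,0,-1,0,0,0.037,0.0246,-0.0115,0,-1,0,0,0.0546,0.037,-0.0148,0,-1,0,0,0.071,0.049,-0.0167,0,-1,0,0,0.0859,0.0599,-0.0174,0,-1,0,0,0.099,0.0695,-0.0171,0,-1,0,0,0.1098,0.0774,-0.0163,0,-1,0,0,0.118,0.0834,-0.0153,0,-1,0,0,0.1232,0.0871,-0.0145,0,-1,0,0,0.125,0.0884,-0.0142,0,-1]}}

```text
clock: 24.5
position: [0.5824, -0.1176, 0.0846]
ee_rot: [-0.001, 0.621, 0.784, 0.002]
contact_force: [-0.2, 7.2, 6.8]
width: 0.0226
gripper_force: 49.2
```

Emit:
{"op": "move_arm", "data": {"steps": [0,0,0,0,0,0,-1,0,0,0,0,0,0,-1,0,0,0,0,0,0,0.2,0,0,0,0,0,0,0.2,0,0,0,0,0,0,0.2,0,0,0,0,0,0.04,0.2,0,0,0,0,0,0.085,0.2,0,0,0,0.01,0.045,0.085,-1,0,0,0,0.02,0.09,0.085,-1,0,0,0,0.03,0.135,0.085,-1]}}

```text
clock: 25.5
position: [0.6125, 0.0153, 0.1693]
ee_rot: [0.001, 0.621, 0.783, 0.0]
contact_force: [0.9, -0.8, -0.2]
width: 0.0079
gripper_force: 0.0
```

```bash
python3 - <<'E'
from h import *
st()
E
```

```text
t 25.5 pos [0.6125 0.0153 0.1693] yang 13.16 w 0.0079 gf 0.0 F [ 0.9 -0.8 -0.2] q6 -0.32
```

Emit:
{"op": "move_arm", "data": {"steps": [0,0,0,0.01,0.045,0,-1,0,0,0,0.02,0.09,0,-1,0,0,0,0.03,0.135,0,-1,0,0,0,0.04,0.18,0,-1,0,0,0,0.048,0.225,-0.03,-1,0,0,0,0.052,0.246,-0.07,-1,0,0,0,0.052,0.246,-0.105,-1,0,0,0,0.052,0.246,-0.115,-1,0,0,0,0.052,0.246,-0.115,-1,0,0,0,0.052,0.246,-0.115,-1]}}

```text
clock: 26.5
position: [0.6654, 0.2601, 0.0553]
ee_rot: [0.001, 0.621, 0.784, 0.001]
contact_force: [0.6, 0.1, -0.5]
width: -0.0002
gripper_force: 0.0
```

```bash
cat >>h.py <<'E'
def knobang(name):
    t=pickle.load(open(name+".pkl","rb"));g=t["pixels"].max(2)
    # dark blob near the ring circle at knob height
    o=[]
    m=(g<75).astype('uint8');n,l,s,c=cv2.connectedComponentsWithStats(m)
    for i in range(1,n):
        if 40<s[i,4]<260:
            w=cast(t,c[i],.08)[0]-PC;r=np.hypot(*w)
            if .1<r<.135:o.append((int(s[i,4]),round(float(np.degrees(np.arctan2(w[1],w[0]))),1),round(float(r),4)))
    print("knob",o)
E
python3 - <<'E'
from h import *
st();t=shot("top","t6");knobang("t0") if 0 else None
knobang("t4");knobang("t6")
f=lambda p,w,h:cv2.resize((255*(p/255.)**.7).astype('uint8'),(w,h),interpolation=cv2.INTER_CUBIC)
cv2.imwrite("pics/t6.png",f(t["pixels"][180:330,245:395],600,600))
E
```

```text
t 26.5 pos [0.6654 0.2601 0.0553] yang 13.2 w -0.0002 gf 0.0 F [ 0.6  0.1 -0.5] q6 0.05
knob [(92, -167.8, 0.1185)]
knob [(106, -76.7, 0.1149)]
```

View pics/t6.png

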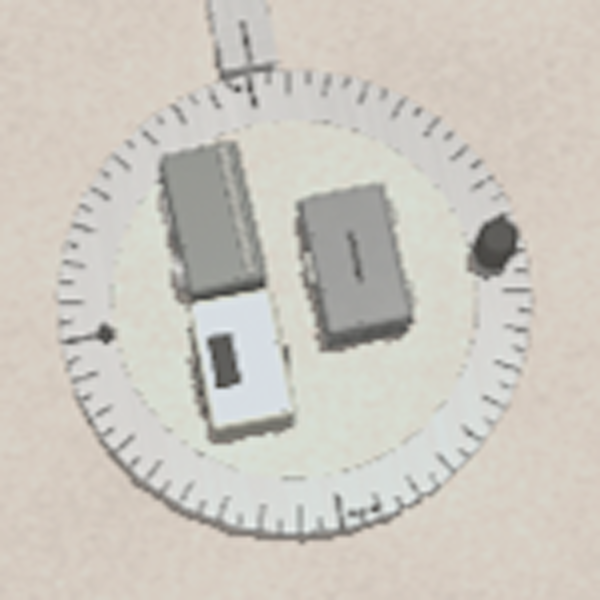

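The picture shows the 90 line at (250,95) against the index line, and all three items in place facing the 0 mark at (105,333). Press, lift, and start back to the knob.

Emit:
{"op": "move_arm", "data": {"steps": [0,0,0,0,0.001,-0.01,-1,0,0,0,0,0.001,-0.018,-1,0,0,0,0,0.001,-0.022,-1,0,0,0,0,0.001,-0.024,-1,0,0,0,0,0.001,-0.024,-1,0,0,0,0,0.001,-0.024,-1,0,0,0,0,0.001,-0.024,-1,0,0,0,0,0.001,-0.024,-1,0,0,0,0,0.001,-0.024,-1,0,0,0,0,0.001,-0.024,-1]}}

```text
clock: 27.55
position: [0.6651, 0.2616, 0.0329]
ee_rot: [0.001, 0.621, 0.784, 0.001]
contact_force: [-2.3, -2.3, 13.6]
width: 0.0002
gripper_force: 6.7
```

Emit:
{"op": "move_arm", "data": {"steps": [0,0,0,0,0,-0.0015,-1,0,0,0,0,0,0.04,-1,0,0,0,0,0,0.085,-1,0,0,0,0,-0.01,0.13,-1,0,0,0,-0.01,-0.055,0.135,0,0,0,0,-0.02,-0.1,0.135,1,0,0,0,-0.03,-0.145,0.135,1,0,0,0,-0.04,-0.19,0.135,1,0,0,0,-0.05,-0.235,0.135,1,0,0,0,-0.06,-0.28,0.135,1]}}

```text
clock: 28.55
position: [0.6031, -0.0199, 0.1645]
ee_rot: [-0.0, 0.621, 0.784, -0.0]
contact_force: [0.7, -1.0, -0.3]
width: 0.0849
gripper_force: 0.0
```

Emit:
{"op": "move_arm", "data": {"steps": [0,0,0,-0.01,-0.045,0,1,0,0,0,-0.02,-0.09,0,1,0,0,0,-0.0226,-0.1,0,1,0,0,0,-0.0226,-0.1,-0.04,1,0,0,0,-0.0226,-0.1,-0.083,1,0,0,0,-0.0226,-0.1,-0.083,0,0,0,0,-0.0226,-0.1,-0.083,-1,0,0,0,-0.0226,-0.1,-0.083,-1,0,0,0,-0.0226,-0.1,-0.083,-1,0,0,0,-0.0226,-0.1,-0.083,-1]}}

```text
clock: 29.55
position: [0.5829, -0.1184, 0.084]
ee_rot: [0.002, 0.621, 0.784, 0.001]
contact_force: [0.1, 1.0, 4.9]
width: 0.0226
gripper_force: 48.9
```

```bash
python3 - <<'E'
from h import *
s=st();v=s["position"][:2]-PC;print(np.degrees(np.arctan2(v[1],v[0])),np.hypot(*v));arc2(90,s["position"][:2])
E
```

```text
t 29.55 pos [ 0.5829 -0.1184  0.084 ] yang 13.29 w 0.0226 gf 48.9 F [0.1 1.  4.9] q6 -0.55
-76.21160898818512 0.11513252874761132
0, 0, 0.0018, 0.0013, 0.0003, 0, -1, 0, 0, 0.0070, 0.0049, 0.0013, 0, -1, 0, 0, 0.0152, 0.0105, 0.0031, 0, -1, 0, 0, 0.0260, 0.0178, 0.0060, 0, -1, 0, 0, 0.0391, 0.0263, 0.0100, 0, -1, 0, 0, 0.0540, 0.0356, 0.0155, 0, -1, 0, 0, 0.0704, 0.0452, 0.0225, 0, -1, 0, 0, 0.0880, 0.0546, 0.0311, 0, -1, 0, 0, 0.1063, 0.0634, 0.0410, 0, -1, 0, 0, 0.1250, 0.0710, 0.0522, 0, -1 

0, 0, 0.0187, 0.0063, 0.0119, 0, -1, 0, 0, 0.0370, 0.0111, 0.0243, 0, -1, 0, 0, 0.0546, 0.0143, 0.0366, 0, -1, 0, 0, 0.0710, 0.0161, 0.0483, 0, -1, 0, 0, 0.0859, 0.0167, 0.0591, 0, -1, 0, 0, 0.0990, 0.0163, 0.0686, 0, -1, 0, 0, 0.1098, 0.0155, 0.0763, 0, -1, 0, 0, 0.1180, 0.0144, 0.0822, 0, -1, 0, 0, 0.1232, 0.0137, 0.0858, 0, -1, 0, 0, 0.1250, 0.0133, 0.0871, 0, -1
```

Emit:
{"op": "move_arm", "data": {"steps": [0,0,0.0018,0.0013,0.0003,0,-1,0,0,0.007,0.0049,0.0013,0,-1,0,0,0.0152,0.0105,0.0031,0,-1,0,0,0.026,0.0178,0.006,0,-1,0,0,0.0391,0.0263,0.01,0,-1,0,0,0.054,0.0356,0.0155,0,-1,0,0,0.0704,0.0452,0.0225,0,-1,0,0,0.088,0.0546,0.0311,0,-1,0,0,0.1063,0.0634,0.041,0,-1,0,0,0.125,0.071,0.0522,0,-1]}}

```text
clock: 30.55
position: [0.6547, -0.0658, 0.0841]
ee_rot: [0.002, 0.272, 0.962, 0.001]
contact_force: [-0.3, 1.0, 4.9]
width: 0.0225
gripper_force: 48.8
```

Emit:
{"op": "move_arm", "data": {"steps": [0,0,0.0187,0.0063,0.0119,0,-1,0,0,0.037,0.0111,0.0243,0,-1,0,0,0.0546,0.0143,0.0366,0,-1,0,0,0.071,0.0161,0.0483,0,-1,0,0,0.0859,0.0167,0.0591,0,-1,0,0,0.099,0.0163,0.0686,0,-1,0,0,0.1098,0.0155,0.0763,0,-1,0,0,0.118,0.0144,0.0822,0,-1,0,0,0.1232,0.0137,0.0858,0,-1,0,0,0.125,0.0133,0.0871,0,-1]}}

```text
clock: 31.55
position: [0.6688, 0.0223, 0.0841]
ee_rot: [0.004, -0.115, 0.993, 0.0]
contact_force: [5.3, 3.4, 5.0]
width: 0.0225
gripper_force: 49.0
```

Emit:
{"op": "move_arm", "data": {"steps": [0,0,0,0,0,0,-1,0,0,0,0,0,0,-1,0,0,0,0,0,0,0.2,0,0,0,0,0,0,0.2,0,0,0,0,0,0,0.2,0,0,0,0,0,0.04,0.2,0,0,0,0,0,0.085,0.2,0,0,-0.023,0,0.045,0.085,-1,0,0,-0.046,0,0.09,0.085,-1,0,0,-0.069,0,0.135,0.085,-1]}}

```text
clock: 32.55
position: [0.6654, 0.1564, 0.1669]
ee_rot: [-0.0, 0.105, 0.995, -0.0]
contact_force: [1.5, 0.0, 0.9]
width: 0.0081
gripper_force: 0.0
```

Emit:
{"op": "move_arm", "data": {"steps": [0,0,-0.023,0,0.045,0,-1,0,0,-0.046,0,0.09,0,-1,0,0,-0.069,-0.001,0.104,0,-1,0,0,-0.092,-0.001,0.104,0,-1,0,0,-0.115,-0.001,0.104,0,-1,0,0,-0.138,-0.001,0.104,0,-1,0,0,-0.161,-0.001,0.104,-0.03,-1,0,0,-0.181,-0.001,0.104,-0.07,-1,0,0,-0.181,-0.001,0.104,-0.105,-1,0,0,-0.181,-0.001,0.104,-0.11,-1]}}

```text
clock: 33.55
position: [0.6607, 0.2584, 0.051]
ee_rot: [-0.003, 0.621, 0.784, -0.005]
contact_force: [-0.3, -1.1, -0.2]
width: 0.0001
gripper_force: 0.0
```

```bash
python3 - <<'E'
from h import *
st();t=shot("top","t7");knobang("t7")
f=lambda p,w,h:cv2.resize((255*(p/255.)**.7).astype('uint8'),(w,h),interpolation=cv2.INTER_CUBIC)
cv2.imwrite("pics/t7.png",f(t["pixels"][180:330,245:395],600,600))
E
```

```text
t 33.55 pos [0.6607 0.2584 0.051 ] yang 13.26 w 0.0001 gf 0.0 F [-0.3 -1.1 -0.2] q6 0.04
knob [(114, 14.9, 0.1164)]
```

View pics/t7.png

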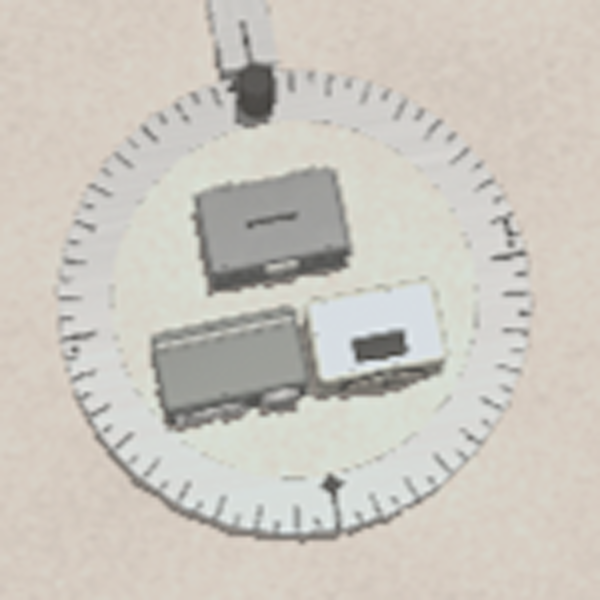

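The picture shows the lot in place: cashbox (272,235), radio (230,365), clock (375,335). The knob at (254,92) hides the 180 line, so I'll measure the reading from the phase of the 5° ticks.

```bash
cat >>h.py <<'E'
def phase(name,zs=.04,c=PC):
    t=pickle.load(open(name+".pkl","rb"));g=cv2.cvtColor(t["pixels"],cv2.COLOR_BGR2GRAY).astype(np.float32)
    for it in range(4):
        a=np.radians(np.arange(0,360,.25));prof=0
        for r in np.arange(.1305,.1375,.001):
            p=proj(t,np.c_[c[0]+r*np.cos(a),c[1]+r*np.sin(a),np.full(len(a),zs)]).astype(np.float32)
            prof=prof+cv2.remap(g,p[:,0].reshape(1,-1),p[:,1].reshape(1,-1),cv2.INTER_LINEAR)[0]
        k=np.arange(0,360,10);ph=[]
        for q in k: # local phase in 40deg windows
            d=(np.degrees(a)-q+180)%360-180;w=np.maximum(0,1-abs(d)/25);pr=prof-np.average(prof,weights=w+1e-9)
            ph.append((-pr*w*np.exp(1j*72*a)).sum())
        ph=np.array(ph);m=ph/abs(ph);ref=np.angle(ph.sum());e=np.degrees((np.angle(m*np.exp(-1j*ref)))/72)
        K=np.radians(k);M=np.c_[np.ones(36),np.sin(K),np.cos(K)];w=np.clip(abs(ph)/np.median(abs(ph)),0,1)
        s=np.linalg.lstsq(M*w[:,None],e*w,rcond=None)[0];rr=.134*np.pi/180
        c=c+np.array([-s[1]*rr,s[2]*rr])
    # index line
    a2=np.radians(np.arange(8,19,.05));pr=0
    for r in np.arange(.15,.163,.001):
        p=proj(t,np.c_[c[0]+r*np.cos(a2),c[1]+r*np.sin(a2),np.full(len(a2),.041)]).astype(np.float32)
        pr=pr+cv2.remap(g,p[:,0].reshape(1,-1),p[:,1].reshape(1,-1),cv2.INTER_LINEAR)[0]
    i=np.degrees(a2);w=np.clip(np.median(pr)-pr,0,None);w*=abs(i-i[np.argmax(w)])<1.2;ix=(w*i).sum()/w.sum()
    tick=(np.degrees(ref)/72+s[0])%5;rd=(tick-ix+2.5)%5-2.5
    print(name,"centre",c.round(4),"index",ix.round(2),"reading mod5: %.2f"%rd,"res",np.std(e-M@s).round(2));return c,ix
E
python3 - <<'E'
from h import *
for n in("t2","t3","t4","t6","t7"):phase(n)
E
```

```text
t2 centre [ 0.5558 -0.0043] index 12.69 reading mod5: 1.15 res 0.05
t3 centre [ 0.5558 -0.0043] index 12.69 reading mod5: 1.17 res 0.05
t4 centre [ 0.5558 -0.0043] index 12.66 reading mod5: 0.90 res 0.05
t6 centre [ 0.5557 -0.0043] index 12.68 reading mod5: 1.13 res 0.06
t7 centre [ 0.5558 -0.0043] index 12.66 reading mod5: 0.50 res 0.06
```

Readings are +1.0°, +1.1° and +0.5° off nominal, all within 3°. Press at 180.

Emit:
{"op": "move_arm", "data": {"steps": [0,0,0,0.003,0.003,-0.005,-1,0,0,0,0.003,0.003,-0.012,-1,0,0,0,0.003,0.003,-0.018,-1,0,0,0,0.003,0.003,-0.022,-1,0,0,0,0.003,0.003,-0.0235,-1,0,0,0,0.003,0.003,-0.0235,-1,0,0,0,0.003,0.003,-0.0235,-1,0,0,0,0.003,0.003,-0.0235,-1,0,0,0,0.003,0.003,-0.0235,-1,0,0,0,0.003,0.003,-0.0235,-1]}}

```text
clock: 34.6
position: [0.6686, 0.2633, 0.0337]
ee_rot: [0.001, 0.621, 0.784, 0.001]
contact_force: [2.6, 1.2, 3.1]
width: 0.0003
gripper_force: 1.8
```

Emit:
{"op": "move_arm", "data": {"steps": [0,0,0,-0.002,0,-0.001,-1,0,0,0,-0.003,0,-0.002,-1,0,0,0,-0.003,0,-0.0025,-1,0,0,0,-0.003,0,-0.0025,-1,0,0,0,-0.003,0,-0.0025,-1,0,0,0,-0.003,0,-0.0025,-1,0,0,0,-0.003,0,-0.0025,-1,0,0,0,-0.003,0,-0.0025,-1,0,0,0,-0.003,0,-0.0025,-1,0,0,0,-0.003,0,-0.0025,-1]}}

```text
clock: 35.6
position: [0.6675, 0.2631, 0.033]
ee_rot: [0.002, 0.621, 0.784, 0.002]
contact_force: [3.9, -0.2, 9.2]
width: -0.0001
gripper_force: 4.7
```

Emit:
{"op": "move_arm", "data": {"steps": [0,0,0,0,0,0.04,-1,0,0,0,0,0,0.085,-1,0,0,-0.023,0,-0.01,0.13,0,0,0,-0.046,0,-0.055,0.135,1,0,0,-0.069,0,-0.1,0.135,1,0,0,-0.092,0,-0.145,0.135,1,0,0,-0.115,0,-0.19,0.135,1,0,0,-0.138,0.001,-0.22,0.135,1,0,0,-0.161,0.002,-0.241,0.135,1,0,0,-0.184,0.003,-0.241,0.135,1]}}

```text
clock: 36.6
position: [0.6657, 0.0185, 0.164]
ee_rot: [-0.0, 0.95, 0.313, -0.003]
contact_force: [0.5, 0.5, 0.7]
width: 0.0856
gripper_force: 0.0
```

```bash
python3 - <<'E'
from h import *
st()
E
```

```text
t 36.6 pos [0.6657 0.0185 0.164 ] yang -53.53 w 0.0856 gf 0.0 F [0.5 0.5 0.7] q6 0.86
```

Emit:
{"op": "move_arm", "data": {"steps": [0,0,-0.023,0.002,0.002,0,1,0,0,-0.046,0.004,0.004,0,1,0,0,-0.0647,0.004,0.004,0,1,0,0,-0.0647,0.004,0.004,-0.04,1,0,0,-0.0647,0.004,0.004,-0.081,1,0,0,-0.0647,0.004,0.004,-0.081,0,0,0,-0.0647,0.004,0.004,-0.081,-1,0,0,-0.0647,0.004,0.004,-0.081,-1,0,0,-0.0647,0.004,0.004,-0.081,-1,0,0,-0.0647,0.004,0.004,-0.081,-1]}}

```text
clock: 37.6
position: [0.6733, 0.0257, 0.0873]
ee_rot: [0.001, 0.993, 0.12, 0.002]
contact_force: [-0.1, -0.4, 4.9]
width: 0.0223
gripper_force: 48.8
```

```bash
python3 - <<'E'
from h import *
s=st();PC2=np.array([.5557,-.0050]);v=s["position"][:2]-PC2;print(np.degrees(np.arctan2(v[1],v[0])),np.hypot(*v));arc2(89.5,s["position"][:2],center=PC2)
E
```

```text
t 37.6 pos [0.6733 0.0257 0.0873] yang -76.26 w 0.0223 gf 48.8 F [-0.1 -0.4  4.9] q6 1.27
14.608820813180081 0.12156825293323854
0, 0, 0.0018, -0.0004, 0.0013, 0, -1, 0, 0, 0.0070, -0.0015, 0.0051, 0, -1, 0, 0, 0.0151, -0.0034, 0.0110, 0, -1, 0, 0, 0.0259, -0.0065, 0.0186, 0, -1, 0, 0, 0.0388, -0.0109, 0.0275, 0, -1, 0, 0, 0.0537, -0.0168, 0.0372, 0, -1, 0, 0, 0.0700, -0.0243, 0.0472, 0, -1, 0, 0, 0.0875, -0.0334, 0.0570, 0, -1, 0, 0, 0.1057, -0.0439, 0.0660, 0, -1, 0, 0, 0.1243, -0.0557, 0.0739, 0, -1 

0, 0, 0.0186, -0.0126, 0.0065, 0, -1, 0, 0, 0.0368, -0.0256, 0.0114, 0, -1, 0, 0, 0.0543, -0.0385, 0.0147, 0, -1, 0, 0, 0.0706, -0.0509, 0.0165, 0, -1, 0, 0, 0.0855, -0.0622, 0.0170, 0, -1, 0, 0, 0.0985, -0.0721, 0.0165, 0, -1, 0, 0, 0.1092, -0.0803, 0.0156, 0, -1, 0, 0, 0.1173, -0.0864, 0.0145, 0, -1, 0, 0, 0.1225, -0.0903, 0.0136, 0, -1, 0, 0, 0.1243, -0.0916, 0.0133, 0, -1
```

Emit:
{"op": "move_arm", "data": {"steps": [0,0,0.0018,-0.0004,0.0013,0,-1,0,0,0.007,-0.0015,0.0051,0,-1,0,0,0.0151,-0.0034,0.011,0,-1,0,0,0.0259,-0.0065,0.0186,0,-1,0,0,0.0388,-0.0109,0.0275,0,-1,0,0,0.0537,-0.0168,0.0372,0,-1,0,0,0.07,-0.0243,0.0472,0,-1,0,0,0.0875,-0.0334,0.057,0,-1,0,0,0.1057,-0.0439,0.066,0,-1,0,0,0.1243,-0.0557,0.0739,0,-1]}}

```text
clock: 38.6
position: [0.6178, 0.1005, 0.0873]
ee_rot: [0.001, 0.872, 0.49, 0.003]
contact_force: [0.9, -1.0, 7.5]
width: 0.0224
gripper_force: 49.3
```

Emit:
{"op": "move_arm", "data": {"steps": [0,0,0.0186,-0.0126,0.0065,0,-1,0,0,0.0368,-0.0256,0.0114,0,-1,0,0,0.0543,-0.0385,0.0147,0,-1,0,0,0.0706,-0.0509,0.0165,0,-1,0,0,0.0855,-0.0622,0.017,0,-1,0,0,0.0985,-0.0721,0.0165,0,-1,0,0,0.1092,-0.0803,0.0156,0,-1,0,0,0.1173,-0.0864,0.0145,0,-1,0,0,0.1225,-0.0903,0.0136,0,-1,0,0,0.1243,-0.0916,0.0133,0,-1]}}

```text
clock: 39.6
position: [0.5258, 0.1147, 0.0873]
ee_rot: [0.001, 0.621, 0.784, 0.003]
contact_force: [0.2, 5.0, 8.6]
width: 0.0223
gripper_force: 49.5
```

Emit:
{"op": "move_arm", "data": {"steps": [0,0,0,0,0,0,-1,0,0,0,0,0,0,-1,0,0,0,0,0,0,0.2,0,0,0,0,0,0,0.2,0,0,0,0,0,0,0.2,0,0,0,0,0,0.04,0.2,0,0,0,0,0,0.08,0.2,0,0,0,0.03,0.03,0.08,-1,0,0,0,0.06,0.06,0.08,-1,0,0,0,0.09,0.09,0.08,-1]}}

```text
clock: 40.6
position: [0.6155, 0.2039, 0.1652]
ee_rot: [0.0, 0.621, 0.784, 0.0]
contact_force: [0.4, -0.5, 0.8]
width: 0.0079
gripper_force: 0.0
```

```bash
python3 - <<'E'
from h import *
st()
E
```

```text
t 40.6 pos [0.6155 0.2039 0.1652] yang 13.18 w 0.0079 gf 0.0 F [ 0.4 -0.5  0.8] q6 -0.02
```

Emit:
{"op": "move_arm", "data": {"steps": [0,0,0,0.025,0.03,0,-1,0,0,0,0.05,0.058,0,-1,0,0,0,0.05,0.058,-0.04,-1,0,0,0,0.05,0.058,-0.08,-1,0,0,0,0.05,0.058,-0.105,-1,0,0,0,0.05,0.058,-0.115,-1,0,0,0,0.05,0.058,-0.115,-1,0,0,0,0.05,0.058,-0.115,-1,0,0,0,0.05,0.058,-0.115,-1,0,0,0,0.05,0.058,-0.115,-1]}}

```text
clock: 41.6
position: [0.6656, 0.2614, 0.0517]
ee_rot: [0.001, 0.621, 0.784, 0.001]
contact_force: [-0.9, -0.4, 0.7]
width: 0.0
gripper_force: 0.0
```

```bash
python3 - <<'E'
from h import *
st();t=shot("top","t8");knobang("t8");phase("t8")
f=lambda p,w,h:cv2.resize((255*(p/255.)**.7).astype('uint8'),(w,h),interpolation=cv2.INTER_CUBIC)
cv2.imwrite("pics/t8.png",f(t["pixels"][180:330,245:395],600,600))
E
```

```text
t 41.6 pos [0.6656 0.2614 0.0517] yang 13.22 w 0.0 gf 0.0 F [-0.9 -0.4  0.7] q6 0.05
knob [(102, 104.3, 0.1206)]
t8 centre [ 0.5558 -0.0043] index 12.66 reading mod5: 0.93 res 0.06
```

View pics/t8.png

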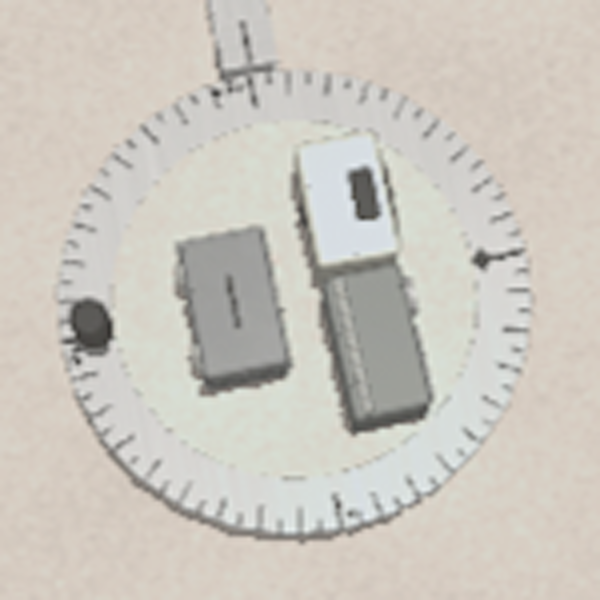

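The 270 line, with its three dots, is at the index (250,90), and the lot is in place. Press.

Emit:
{"op": "move_arm", "data": {"steps": [0,0,0,0.001,0,-0.006,-1,0,0,0,0.001,0,-0.013,-1,0,0,0,0.001,0,-0.018,-1,0,0,0,0.001,0,-0.021,-1,0,0,0,0.001,0,-0.0225,-1,0,0,0,0.001,0,-0.0225,-1,0,0,0,0.001,0,-0.0225,-1,0,0,0,0.001,0,-0.0225,-1,0,0,0,0.001,0,-0.0225,-1,0,0,0,0.001,0,-0.0225,-1]}}

```text
clock: 42.65
position: [0.6663, 0.2614, 0.0326]
ee_rot: [0.001, 0.621, 0.784, 0.001]
contact_force: [-5.6, -2.2, 24.1]
width: 0.0001
gripper_force: 12.6
```

Emit:
{"op": "move_arm", "data": {"steps": [0,0,0,0,0,0.04,-1,0,0,0,0,0,0.085,-1,0,0,0,-0.01,-0.01,0.13,0,0,0,0,-0.038,-0.04,0.13,1,0,0,0,-0.066,-0.07,0.13,1,0,0,0,-0.094,-0.1,0.13,1,0,0,0,-0.122,-0.13,0.13,1,0,0,0,-0.139,-0.149,0.13,1,0,0,0,-0.139,-0.149,0.13,1,0,0,0,-0.139,-0.149,0.1,1]}}

```text
clock: 43.65
position: [0.5299, 0.1123, 0.1302]
ee_rot: [0.004, 0.621, 0.783, 0.004]
contact_force: [0.7, 0.3, 0.5]
width: 0.0857
gripper_force: 0.0
```

Emit:
{"op": "move_arm", "data": {"steps": [0,0,0,0,0,-0.02,1,0,0,0,0,0,-0.046,1,0,0,0,0,0,-0.046,1,0,0,0,0,0,-0.046,0,0,0,0,0,0,-0.046,-1,0,0,0,0,0,-0.046,-1,0,0,0,0,0,-0.046,-1,0,0,0,0,0,-0.046,-1,0,0,0,0,0,-0.046,-1,0,0,0,0,0,-0.046,-1]}}

```text
clock: 44.65
position: [0.527, 0.1123, 0.0823]
ee_rot: [0.001, 0.621, 0.784, 0.001]
contact_force: [-0.5, -0.1, 6.5]
width: 0.0228
gripper_force: 49.0
```

```bash
python3 - <<'E'
from h import *
s=st();PC2=np.array([.5557,-.0050]);v=s["position"][:2]-PC2;print(np.degrees(np.arctan2(v[1],v[0])),np.hypot(*v));arc2(89.2,s["position"][:2],center=PC2)
E
```

```text
t 44.65 pos [0.527  0.1123 0.0823] yang 13.22 w 0.0228 gf 49.0 F [-0.5 -0.1  6.5] q6 -0.15
103.75224161601813 0.12078003532210019
0, 0, 0.0018, -0.0013, -0.0003, 0, -1, 0, 0, 0.0069, -0.0051, -0.0014, 0, -1, 0, 0, 0.0151, -0.0110, -0.0032, 0, -1, 0, 0, 0.0258, -0.0185, -0.0062, 0, -1, 0, 0, 0.0387, -0.0274, -0.0104, 0, -1, 0, 0, 0.0535, -0.0371, -0.0160, 0, -1, 0, 0, 0.0698, -0.0471, -0.0233, 0, -1, 0, 0, 0.0872, -0.0569, -0.0321, 0, -1, 0, 0, 0.1054, -0.0661, -0.0424, 0, -1, 0, 0, 0.1239, -0.0741, -0.0539, 0, -1 

0, 0, 0.0185, -0.0067, -0.0124, 0, -1, 0, 0, 0.0367, -0.0118, -0.0252, 0, -1, 0, 0, 0.0541, -0.0152, -0.0379, 0, -1, 0, 0, 0.0704, -0.0172, -0.0501, 0, -1, 0, 0, 0.0852, -0.0179, -0.0613, 0, -1, 0, 0, 0.0981, -0.0177, -0.0711, 0, -1, 0, 0, 0.1088, -0.0169, -0.0792, 0, -1, 0, 0, 0.1170, -0.0160, -0.0853, 0, -1, 0, 0, 0.1221, -0.0152, -0.0891, 0, -1, 0, 0, 0.1239, -0.0149, -0.0904, 0, -1
```

Emit:
{"op": "move_arm", "data": {"steps": [0,0,0.0018,-0.0013,-0.0003,0,-1,0,0,0.0069,-0.0051,-0.0014,0,-1,0,0,0.0151,-0.011,-0.0032,0,-1,0,0,0.0258,-0.0185,-0.0062,0,-1,0,0,0.0387,-0.0274,-0.0104,0,-1,0,0,0.0535,-0.0371,-0.016,0,-1,0,0,0.0698,-0.0471,-0.0233,0,-1,0,0,0.0872,-0.0569,-0.0321,0,-1,0,0,0.1054,-0.0661,-0.0424,0,-1,0,0,0.1239,-0.0741,-0.0539,0,-1]}}

```text
clock: 45.65
position: [0.4526, 0.0587, 0.0823]
ee_rot: [0.001, 0.275, 0.961, 0.001]
contact_force: [-0.6, 1.5, 6.3]
width: 0.0228
gripper_force: 49.3
```

Emit:
{"op": "move_arm", "data": {"steps": [0,0,0.0185,-0.0067,-0.0124,0,-1,0,0,0.0367,-0.0118,-0.0252,0,-1,0,0,0.0541,-0.0152,-0.0379,0,-1,0,0,0.0704,-0.0172,-0.0501,0,-1,0,0,0.0852,-0.0179,-0.0613,0,-1,0,0,0.0981,-0.0177,-0.0711,0,-1,0,0,0.1088,-0.0169,-0.0792,0,-1,0,0,0.117,-0.016,-0.0853,0,-1,0,0,0.1221,-0.0152,-0.0891,0,-1,0,0,0.1239,-0.0149,-0.0904,0,-1]}}

```text
clock: 46.65
position: [0.4377, -0.0319, 0.0822]
ee_rot: [0.001, -0.109, 0.994, 0.0]
contact_force: [-2.3, 3.5, 9.4]
width: 0.0228
gripper_force: 49.5
```

Emit:
{"op": "move_arm", "data": {"steps": [0,0,0,0,0,0,-1,0,0,0,0,0,0,-1,0,0,0,0,0,0,0.2,0,0,0,0,0,0,0.2,0,0,0,0,0,0,0.2,0,0,0,0,0,0.04,0.2,0,0,0,0,0,0.085,0.2,0,0,-0.023,-0.02,0.04,0.085,0.6,0,0,-0.046,-0.04,0.08,0.085,0.6,0,0,-0.069,-0.06,0.12,0.085,0.6]}}

```text
clock: 47.65
position: [0.3811, 0.0817, 0.1665]
ee_rot: [0.0, 0.094, 0.996, 0.0]
contact_force: [-0.4, 0.4, -0.9]
width: 0.0683
gripper_force: 0.0
```

Emit:
{"op": "move_arm", "data": {"steps": [0,0,-0.023,0,0.04,0,0.6,0,0,-0.046,0,0.08,0,0.6,0,0,-0.069,0,0.12,0,0.6,0,0,-0.092,0,0.16,0,0.6,0,0,-0.115,0,0.16,0,0.6,0,0,-0.138,0,0.16,0,0.6,0,0,-0.161,0,0.16,0,0.6,0,0,-0.179,0,0.16,0,0.6,0,0,-0.179,0,0.16,0,0.6,0,0,-0.179,0,0.16,0,0.6]}}

```text
clock: 48.65
position: [0.3815, 0.2408, 0.1661]
ee_rot: [-0.0, 0.606, 0.795, -0.0]
contact_force: [-0.5, -0.2, -0.5]
width: 0.0684
gripper_force: 0.0
```

```bash
python3 - <<'E'
from h import *
st();t=shot("top","t9");knobang("t9");phase("t9");chk("t9","t4")
E
```

```text
t 48.65 pos [0.3815 0.2408 0.1661] yang 15.36 w 0.0684 gf 0.0 F [-0.5 -0.2 -0.5] q6 0.14
knob [(91, -168.3, 0.1185)]
t9 centre [ 0.5558 -0.0043] index 12.69 reading mod5: 0.54 res 0.05
diffs []
```

Nothing on the plate has changed since the first placing, and the scale reads 0.5°. Unload the clock first.

Emit:
{"op": "move_arm", "data": {"steps": [0,0,0,0.033,-0.033,0,0.4,0,0,0,0.066,-0.066,0,0.4,0,0,-0.0057,0.1,-0.1,0,0.4,0,0,-0.0057,0.134,-0.134,0,0.4,0,0,-0.0057,0.168,-0.167,0,0.4,0,0,-0.0057,0.1995,-0.1983,0,0.4,0,0,-0.0057,0.1995,-0.1983,0,0.4,0,0,-0.0057,0.1995,-0.1983,-0.02,0.4,0,0,-0.0057,0.1995,-0.1983,-0.03,0.4,0,0,-0.0057,0.1995,-0.1983,-0.03,0.4]}}

```text
clock: 49.7
position: [0.5791, 0.043, 0.1344]
ee_rot: [-0.002, 0.621, 0.784, -0.001]
contact_force: [0.1, -0.1, 0.3]
width: 0.0595
gripper_force: 0.0
```

```bash
python3 - <<'E'
from h import *
st()
E
```

```text
t 49.7 pos [0.5791 0.043  0.1344] yang 13.21 w 0.0595 gf 0.0 F [ 0.1 -0.1  0.3] q6 -0.28
```

Emit:
{"op": "move_arm", "data": {"steps": [0,0,0,0.001,0,-0.03,0.4,0,0,0,0.001,0,-0.055,0.4,0,0,0,0.001,0,-0.067,0.4,0,0,0,0.001,0,-0.067,0.4,0,0,0,0.001,0,-0.067,-0.2,0,0,0,0.001,0,-0.067,-1,0,0,0,0.001,0,-0.067,-1,0,0,0,0.001,0,-0.067,-1,0,0,0,0.001,0,-0.06,-1,0,0,0,0.001,0,-0.03,-1], "squeeze": 60}}

```text
clock: 50.7
position: [0.5794, 0.0426, 0.104]
ee_rot: [-0.003, 0.622, 0.783, -0.002]
contact_force: [-0.4, 0.3, -1.6]
width: 0.0475
gripper_force: 62.3
```

```bash
python3 - <<'E'
from h import *
st()
E
```

```text
t 50.7 pos [0.5794 0.0426 0.104 ] yang 13.14 w 0.0475 gf 62.3 F [-0.4  0.3 -1.6] q6 -0.28
```

Emit:
{"op": "move_arm", "data": {"steps": [0,0,0,0,0,0.02,-1,0,0,-0.006,-0.005,0.035,0.02,-1,0,0,-0.012,-0.012,0.08,0.02,-1,0,0,-0.02,-0.019,0.125,0.02,-1,0,0,-0.03,-0.026,0.17,0.02,-1,0,0,-0.04,-0.033,0.215,0.02,-1,0,0,-0.0483,-0.04,0.26,0.02,-1,0,0,-0.0483,-0.0504,0.3,0.02,-1,0,0,-0.0483,-0.0504,0.316,0.01,-1,0,0,-0.0483,-0.0504,0.316,-0.01,-1]}}

```text
clock: 51.7
position: [0.5326, 0.362, 0.0976]
ee_rot: [0.0, 0.732, 0.682, 0.003]
contact_force: [0.0, -0.8, -1.5]
width: 0.0475
gripper_force: 62.2
```

```bash
python3 - <<'E'
from h import *
st()
E
```

```text
t 51.7 pos [0.5326 0.362  0.0976] yang -4.04 w 0.0475 gf 62.2 F [ 0.  -0.8 -1.5] q6 0.56
```

Emit:
{"op": "move_arm", "data": {"steps": [0,0,0,0,0,-0.025,-1,0,0,0,0,0,-0.045,-1,0,0,0,0,0,-0.055,-1,0,0,0,0,0,-0.0605,-1,0,0,0,0,0,-0.0605,-1,0,0,0,0,0,-0.0605,0.0,0,0,0,0,0,-0.0605,0.6,0,0,0,0,0,-0.0605,0.6,0,0,0,0,0,-0.04,0.6,0,0,0,0,0,0.0,0.6]}}

```text
clock: 52.7
position: [0.5297, 0.3574, 0.0941]
ee_rot: [-0.001, 0.733, 0.68, -0.003]
contact_force: [1.1, 0.2, -0.4]
width: 0.0683
gripper_force: 0.0
```

Emit:
{"op": "move_arm", "data": {"steps": [0,0,0,0,0,0.045,0.6,0,0,0.01,0,-0.04,0.065,0.6,0,0,0.02,0,-0.085,0.065,0.6,0,0,0.03,0,-0.13,0.065,0.6,0,0,0.04,-0.003,-0.175,0.065,0.4,0,0,0.0483,-0.006,-0.22,0.065,0.4,0,0,0.0483,-0.008,-0.265,0.065,0.4,0,0,0.0483,-0.01,-0.31,0.065,0.4,0,0,0.0483,-0.012,-0.37,0.065,0.4,0,0,0.0483,-0.0124,-0.377,0.065,0.4]}}

```text
clock: 53.7
position: [0.5194, -0.0225, 0.162]
ee_rot: [0.001, 0.623, 0.782, -0.0]
contact_force: [-0.5, -0.3, -0.2]
width: 0.0596
gripper_force: 0.0
```

```bash
python3 - <<'E'
from h import *
st();t=shot("top","t10");f=lambda p,w,h:cv2.resize((255*(p/255.)**.7).astype('uint8'),(w,h),interpolation=cv2.INTER_CUBIC)
cv2.imwrite("pics/t10.png",f(t["pixels"][150:350,115:395],700,500))
E
```

```text
t 53.7 pos [ 0.5194 -0.0225  0.162 ] yang 12.97 w 0.0596 gf 0.0 F [-0.5 -0.3 -0.2] q6 -0.4
```

View pics/t10.png

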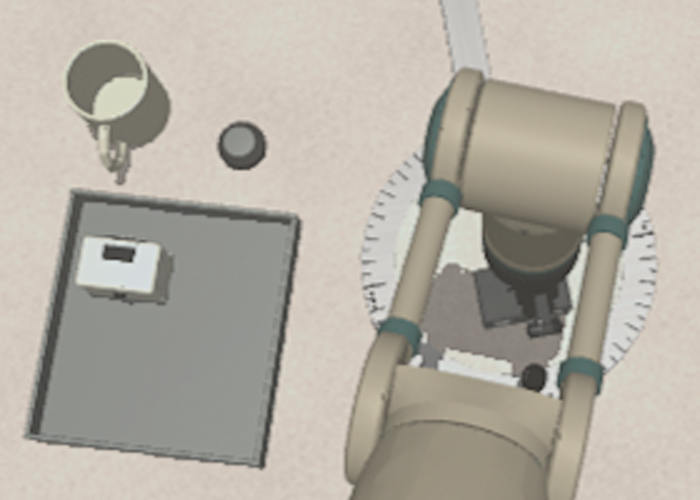

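The clock stands upright in the tray at (122,265), and the arm is above the cashbox.

Emit:
{"op": "move_arm", "data": {"steps": [0,0,0,0,0.003,0,0.4,0,0,0,0,0.003,-0.03,0.4,0,0,0,0,0.003,-0.06,0.4,0,0,0,0,0.003,-0.085,0.4,0,0,0,0,0.003,-0.093,0.4,0,0,0,0,0.003,-0.093,-0.3,0,0,0,0,0.003,-0.093,-1,0,0,0,0,0.003,-0.093,-1,0,0,0,0,0.003,-0.093,-1,0,0,0,0,0.003,-0.06,-1]}}

```text
clock: 54.75
position: [0.5159, -0.015, 0.0985]
ee_rot: [-0.004, 0.622, 0.783, -0.002]
contact_force: [-1.2, 0.4, -4.1]
width: 0.0495
gripper_force: 64.5
```

```bash
python3 - <<'E'
from h import *
st()
E
```

```text
t 54.75 pos [ 0.5159 -0.015   0.0985] yang 13.14 w 0.0495 gf 64.5 F [-1.2  0.4 -4.1] q6 -0.39
```

Emit:
{"op": "move_arm", "data": {"steps": [0,0,0,0,0,0.03,-1,0,0,-0.005,0.001,0.025,0.035,-1,0,0,-0.01,0.002,0.065,0.035,-1,0,0,-0.02,0.003,0.105,0.035,-1,0,0,-0.03,0.004,0.145,0.035,-1,0,0,-0.04,0.005,0.185,0.035,-1,0,0,-0.0483,0.006,0.225,0.035,-1,0,0,-0.0483,0.0067,0.265,0.025,-1,0,0,-0.0483,0.0067,0.276,0.0,-1,0,0,-0.0483,0.0067,0.276,-0.01,-1]}}

```text
clock: 55.75
position: [0.5246, 0.2622, 0.0896]
ee_rot: [-0.001, 0.732, 0.681, -0.001]
contact_force: [-0.6, -1.1, -4.6]
width: 0.049
gripper_force: 64.6
```

```bash
python3 - <<'E'
from h import *
st()
E
```

```text
t 55.75 pos [0.5246 0.2622 0.0896] yang -4.08 w 0.049 gf 64.6 F [-0.6 -1.1 -4.6] q6 0.42
```

Emit:
{"op": "move_arm", "data": {"steps": [0,0,0,0,0,-0.025,-1,0,0,0,0,0,-0.043,-1,0,0,0,0,0,-0.052,-1,0,0,0,0,0,-0.0565,-1,0,0,0,0,0,-0.0565,-1,0,0,0,0,0,-0.0565,0.0,0,0,0,0,0,-0.0565,0.6,0,0,0,0,0,-0.0565,0.6,0,0,0,0,0,-0.035,0.6,0,0,0,0,0,0.005,0.6]}}

```text
clock: 56.75
position: [0.5243, 0.2599, 0.0951]
ee_rot: [-0.001, 0.733, 0.68, -0.002]
contact_force: [0.4, 0.4, 0.1]
width: 0.0685
gripper_force: 0.0
```

Emit:
{"op": "move_arm", "data": {"steps": [0,0,0,0,0,0.045,0.6,0,0,0.01,0.01,-0.04,0.065,0.6,0,0,0.02,0.021,-0.083,0.065,0.6,0,0,0.03,0.032,-0.126,0.065,0.6,0,0,0.04,0.043,-0.169,0.065,0.4,0,0,0.0483,0.054,-0.212,0.065,0.4,0,0,0.0483,0.065,-0.255,0.065,0.4,0,0,0.0483,0.077,-0.298,0.065,0.4,0,0,0.0483,0.077,-0.3,0.06,0.4,0,0,0.0483,0.077,-0.3,0.06,0.4]}}

```text
clock: 57.75
position: [0.6029, -0.0404, 0.1562]
ee_rot: [-0.0, 0.622, 0.783, 0.0]
contact_force: [-0.7, -0.1, -1.1]
width: 0.0597
gripper_force: 0.0
```

```bash
python3 - <<'E'
from h import *
st()
E
```

```text
t 57.75 pos [ 0.6029 -0.0404  0.1562] yang 13.01 w 0.0597 gf 0.0 F [-0.7 -0.1 -1.1] q6 -0.41
```

Emit:
{"op": "move_arm", "data": {"steps": [0,0,0,-0.001,0,0,0.4,0,0,0,-0.001,0,-0.03,0.4,0,0,0,-0.001,0,-0.06,0.4,0,0,0,-0.001,0,-0.08,0.4,0,0,0,-0.001,0,-0.088,0.4,0,0,0,-0.001,0,-0.088,-0.3,0,0,0,-0.001,0,-0.088,-1,0,0,0,-0.001,0,-0.088,-1,0,0,0,-0.001,0,-0.088,-1,0,0,0,-0.001,0,-0.055,-1]}}

```text
clock: 58.75
position: [0.5985, -0.0389, 0.0978]
ee_rot: [-0.004, 0.622, 0.783, -0.002]
contact_force: [0.4, 0.0, -4.5]
width: 0.0454
gripper_force: 62.6
```

```bash
python3 - <<'E'
from h import *
st()
E
```

```text
t 58.75 pos [ 0.5985 -0.0389  0.0978] yang 13.14 w 0.0454 gf 62.6 F [ 0.4  0.  -4.5] q6 -0.41
```

Emit:
{"op": "move_arm", "data": {"steps": [0,0,0,0,0,0.035,-1,0,0,-0.006,-0.012,0.026,0.05,-1,0,0,-0.012,-0.03,0.066,0.05,-1,0,0,-0.018,-0.048,0.106,0.05,-1,0,0,-0.024,-0.067,0.147,0.05,-1,0,0,-0.03,-0.086,0.188,0.05,-1,0,0,-0.036,-0.105,0.229,0.05,-1,0,0,-0.042,-0.124,0.27,0.05,-1,0,0,-0.0483,-0.143,0.312,0.05,-1,0,0,-0.0483,-0.162,0.354,0.05,-1]}}

```text
clock: 59.75
position: [0.4391, 0.316, 0.1518]
ee_rot: [0.0, 0.733, 0.68, 0.001]
contact_force: [0.9, 0.1, -3.3]
width: 0.0455
gripper_force: 63.1
```

```bash
python3 - <<'E'
from h import *
st()
E
```

```text
t 59.75 pos [0.4391 0.316  0.1518] yang -4.3 w 0.0455 gf 63.1 F [ 0.9  0.1 -3.3] q6 0.57
```

Emit:
{"op": "move_arm", "data": {"steps": [0,0,0,-0.001,0,-0.04,-1,0,0,0,-0.001,0,-0.08,-1,0,0,0,-0.001,0,-0.102,-1,0,0,0,-0.001,0,-0.112,-1,0,0,0,-0.001,0,-0.1165,-1,0,0,0,-0.001,0,-0.1165,0.0,0,0,0,-0.001,0,-0.1165,0.6,0,0,0,-0.001,0,-0.1165,0.6,0,0,0,-0.001,0,-0.09,0.6,0,0,0,-0.001,0,-0.05,0.6]}}

```text
clock: 60.75
position: [0.438, 0.3139, 0.1011]
ee_rot: [-0.0, 0.733, 0.68, -0.002]
contact_force: [0.8, 0.2, 0.8]
width: 0.0683
gripper_force: 0.0
```

Emit:
{"op": "move_arm", "data": {"steps": [0,0,0,0,0,0.045,0.6,0,0,0,0,0,0.09,0.6,0,0,0,-0.04,0.02,0.1,0.6,0,0,0,-0.08,0.04,0.1,0.6,0,0,0,-0.12,0.06,0.1,0.6,0,0,0,-0.15,0.1,0.1,0.6,0,0,0,-0.17,0.14,0.1,0.6,0,0,0,-0.18,0.18,0.1,0.6,0,0,0,-0.18,0.2,0.1,0.6,0,0,0,-0.18,0.2,0.1,0.6]}}

```text
clock: 61.75
position: [0.2588, 0.5177, 0.2024]
ee_rot: [-0.001, 0.732, 0.681, 0.002]
contact_force: [-0.5, -0.7, 0.4]
width: 0.0687
gripper_force: 0.0
```

```bash
python3 - <<'E'
from h import *
st();t=shot("top","t11");s=shot("scene","s11");phase("t11");knobang("t11");f=lambda p,w,h:cv2.resize((255*(p/255.)**.7).astype('uint8'),(w,h),interpolation=cv2.INTER_CUBIC)
cv2.imwrite("pics/t11.png",np.hstack([f(t["pixels"][150:350,115:395],480,350),f(s["pixels"][230:480,340:590],320,350)]))
E
```

```text
t 61.75 pos [0.2588 0.5177 0.2024] yang -4.08 w 0.0687 gf 0.0 F [-0.5 -0.7  0.4] q6 1.06
t11 centre [ 0.5558 -0.0043] index 12.68 reading mod5: 0.53 res 0.05
knob [(95, -168.3, 0.1186)]
```

View pics/t11.png

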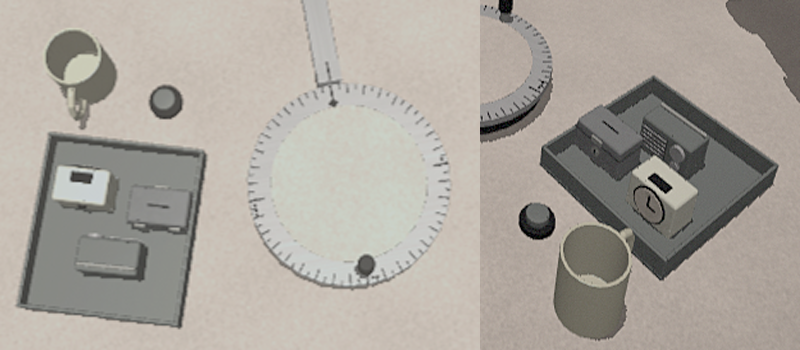

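All three items stand upright in the tray: clock (85,187), cashbox (160,207), radio (112,255). The plate reads 0.5° and the shutter is up.

```bash
python3 -c "
from rig import manip
print(manip.sign_off())"
```

```text
the job is handed in; nothing more can be done
None
```

I handed the job in at about 62 s. The clock, radio and cashbox (no speaker in this lot) were on the plate for all four shutter presses, each within about 1° of its mark. They now stand upright in the tray with the plate reading 0.5°. The sign-off gave no verdict, and I judged the shutter presses by force alone (9–24 N at the button's stop).

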